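# Tamp the seed potatoes level in the bin

## Task

Take the wooden tamper from its cork mat and tamp the seed potatoes level in both lanes of the bin, one lane after the other: press each lane straight down until its potatoes are level and the floor board under them has bottomed, finish each with a firm steady push of about 18 N for half a second, and never bear down with more than 25 N. Work with the tamper only, keep the gripper off the potatoes, leave the jar, bowl and teaspoon alone, then stand the tamper back upright in the middle of its mat before you let go of it.

Things in the scene. Friction and masses are not known exactly. Their poses are not given: they have to be found in the camera images.
- bin: Low open wooden bin fixed to the ledge, 172 mm long (x), 118 wide (y), rim 40 mm above its origin, the centre of its underside; walls 6 mm thick. A middle wall along x makes two lanes 50 mm wide inside. Each holds a row of four small potatoes lying across it on a floor board, one of them wedged about 20 mm too high. Level tops stand 4 to 13 mm above the rim: the tamper clears it.
- floor_a (a point): Centre of the top of lane a's floor board, 20 mm above the bin's origin at the start. Under a total load of about 11 N (a push of about 9 N plus the potatoes' weight) the board gives stiffly and slides down 1 to 10 mm, differently each time and in each lane, until it bottoms hard; how far cannot be seen beforehand. It stays where it is left. Level potatoes have tops 34 mm above it.
- floor_b (a point): The same for lane b's floor board; it settles by an amount of its own.
- lane_a (a point): Centre of the mouth of lane a, at y = +28 mm in the bin's frame, at rim height (40 mm above the bin's origin); x along the lane. Its closed end is at -x, its divider towards +x. The high potato is the second from the closed end.
- lane_b (a point): Centre of the mouth of lane b, at y = -28 mm in the bin's frame, at rim height; x along the lane. Its closed end is at +x, its divider towards -x. The high potato is the second from the closed end.
- divider_a (a joint): Travel of lane a's dark wooden divider (48 x 8 mm, top 18 mm above the floor board), in m, 0 at the start, up to 0.028. It ends the row and slides back stiffly along the lane when the row pushes it with about 2 N; it stays where it is left. Pressing straight down on the high potato with about 4 to 12 N makes it sink between its neighbours as the divider gives about 14 mm.
- divider_b (a joint): The same for lane b's divider, which slides towards -x of the bin.
- mat: Thin cork mat fixed to the ledge, 130 (x) x 90 (y) x 6 mm; origin at the centre of its underside. The tamper's place.
- tamper: Wooden hand tamper standing on its foot on the mat, 106 mm high, 0.27 kg: flat rectangular foot, a 50 x 36 mm collar up to 26 mm above the underside, then a plain upright square handle 28 x 28 mm up to 106 mm. Origin at the centre of the foot's underside, z up along the handle, x along the foot's long side.
- foot: The tamper's flat foot, rigid with its handle, 90 (x) x 44 (y) x 14 mm; origin at the centre of its underside, the same frame as the tamper.
- tamper_grip (a point): Point on the axis of the tamper's handle, 82 mm above the foot's underside: where to grip.
- jar: Closed glass jar with a screw lid, 76 mm diameter, 100 mm high; bystander. Origin at the centre of its underside.
- bowl: Empty orange plastic bowl, 120 mm diameter, 50 mm high; bystander. Origin at the centre of its underside.
- teaspoon: Steel teaspoon 140 mm long lying on the ledge; bystander. Origin under its middle, x along it.
- potato_a1: Seed potato number 1 of lane a, counted from the lane's closed end: smooth, slippery, 34 mm thick and 46 mm long, lying across the lane. Origin at its centre, 17 mm under its top, 17 mm above the floor board when it lies flat on it.
- potato_a2: Seed potato number 2 of lane a, counted from the lane's closed end: smooth, slippery, 34 mm thick and 46 mm long, lying across the lane. Origin at its centre, 17 mm under its top, 17 mm above the floor board when it lies flat on it. The one that stands too high at the start.
- potato_a3: Seed potato number 3 of lane a, counted from the lane's closed end: smooth, slippery, 34 mm thick and 46 mm long, lying across the lane. Origin at its centre, 17 mm under its top, 17 mm above the floor board when it lies flat on it.
- potato_a4: Seed potato number 4 of lane a, counted from the lane's closed end: smooth, slippery, 34 mm thick and 46 mm long, lying across the lane. Origin at its centre, 17 mm under its top, 17 mm above the floor board when it lies flat on it.
- potato_b1: Seed potato number 1 of lane b, counted from the lane's closed end: smooth, slippery, 34 mm thick and 46 mm long, lying across the lane. Origin at its centre, 17 mm under its top, 17 mm above the floor board when it lies flat on it.
- potato_b2: Seed potato number 2 of lane b, counted from the lane's closed end: smooth, slippery, 34 mm thick and 46 mm long, lying across the lane. Origin at its centre, 17 mm under its top, 17 mm above the floor board when it lies flat on it. The one that stands too high at the start.
- potato_b3: Seed potato number 3 of lane b, counted from the lane's closed end: smooth, slippery, 34 mm thick and 46 mm long, lying across the lane. Origin at its centre, 17 mm under its top, 17 mm above the floor board when it lies flat on it.
- potato_b4: Seed potato number 4 of lane b, counted from the lane's closed end: smooth, slippery, 34 mm thick and 46 mm long, lying across the lane. Origin at its centre, 17 mm under its top, 17 mm above the floor board when it lies flat on it.
Mind the look-alikes: they are no part of the job. There is more than one size of the bin; the job needs the smaller. What is shaped like the potato_b3 but orange is not meant.

How it is judged:
On the way, in this order (a step that is already met when the one before it is completed fails the run):
1. the tamper is lifted from its mat (more than 24 mm of air) (z of tamper in the frame of mat above 0.03 m), for 0.1 s.
2. one lane's four potatoes lie level while the tamper's foot presses with more than 13 N for 0.25 s (z of tamper in the frame of mat above 0.03 m and contact force between foot and anything else above 13 N and ((z of potato_a1 in the frame of floor_a between 0.012 and 0.0205 m and z of potato_a2 in the frame of floor_a between 0.012 and 0.0205 m and z of potato_a3 in the frame of floor_a between 0.012 and 0.0205 m and z of potato_a4 in the frame of floor_a between 0.012 and 0.0205 m) or (z of potato_b1 in the frame of floor_b between 0.012 and 0.0205 m and z of potato_b2 in the frame of floor_b between 0.012 and 0.0205 m and z of potato_b3 in the frame of floor_b between 0.012 and 0.0205 m and z of potato_b4 in the frame of floor_b between 0.012 and 0.0205 m))), for 0.25 s.
3. all eight potatoes lie level while the tamper's foot presses with more than 13 N for 0.25 s (z of tamper in the frame of mat above 0.03 m and contact force between foot and anything else above 13 N and z of potato_a1 in the frame of floor_a between 0.012 and 0.0205 m and z of potato_a2 in the frame of floor_a between 0.012 and 0.0205 m and z of potato_a3 in the frame of floor_a between 0.012 and 0.0205 m and z of potato_a4 in the frame of floor_a between 0.012 and 0.0205 m and z of potato_b1 in the frame of floor_b between 0.012 and 0.0205 m and z of potato_b2 in the frame of floor_b between 0.012 and 0.0205 m and z of potato_b3 in the frame of floor_b between 0.012 and 0.0205 m and z of potato_b4 in the frame of floor_b between 0.012 and 0.0205 m), for 0.25 s.
At the end, for the whole second after the job is handed in: All eight potatoes lie level on the floor boards of their lanes (no centre more than 20.5 mm above the board, which is 3.5 mm above level, and none out of the bin), and the tamper stands upright at rest, released, on its mat, its centre within 35 mm of the mat's (z of potato_a1 in the frame of floor_a between 0.012 and 0.0205 m and z of potato_a2 in the frame of floor_a between 0.012 and 0.0205 m and z of potato_a3 in the frame of floor_a between 0.012 and 0.0205 m and z of potato_a4 in the frame of floor_a between 0.012 and 0.0205 m and z of potato_b1 in the frame of floor_b between 0.012 and 0.0205 m and z of potato_b2 in the frame of floor_b between 0.012 and 0.0205 m and z of potato_b3 in the frame of floor_b between 0.012 and 0.0205 m and z of potato_b4 in the frame of floor_b between 0.012 and 0.0205 m and horizontal distance between tamper and mat below 0.035 m and angle between tamper's own z axis and vertical below 0.08 rad and z of tamper in the frame of mat between 0.004 and 0.009 m and linear speed of tamper below 0.02 m/s); the robot touches nothing.
It fails at once if the tamper, off its mat, bears on anything with more than 25 N (z of tamper in the frame of mat above 0.03 m and contact force between foot and anything else above 25 N).
It fails at once if the tamper is let go while its foot is more than 10 mm above its mat (z of tamper in the frame of mat above 0.016 m and contact force between the fingers and tamper below 0.05 N).
It fails at once if the fingers or the arm touch a potato (contact force between any of the fingers, the arm and potato_a1 above 1 N or contact force between any of the fingers, the arm and potato_a2 above 1 N or contact force between any of the fingers, the arm and potato_a3 above 1 N or contact force between any of the fingers, the arm and potato_a4 above 1 N or contact force between any of the fingers, the arm and potato_b1 above 1 N or contact force between any of the fingers, the arm and potato_b2 above 1 N or contact force between any of the fingers, the arm and potato_b3 above 1 N or contact force between any of the fingers, the arm and potato_b4 above 1 N).
It fails at once if the jar, bowl or teaspoon is moved more than 20 mm (distance of any of jar, bowl, teaspoon from where it was at the start of the episode above 0.02 m).
It also fails if it takes over 72 s, if anything falls off the work surface, if the arm or the gripper's body presses on something with over 40 N, if the wrist force passes 120 N, or if a joint passes its speed limit or range.

## Robot

A 6-joint arm with a two-finger parallel gripper is mounted at the origin on the work surface. World frame = base frame: x ahead of the robot, y to its left, z up, the work surface at z = 0. Lengths are in m, angles in rad, forces in N, time in s.
With the tool pointing down it reaches from about 0.375 to 0.9 m from the base axis. Payload 3.1 kg.
Tool frame: the origin (TCP) lies on the centre line of the jaws, within the pads' length; the fingertips stand 25 mm ahead of it and the grasp point (between the pads) lies 6 mm ahead of it; z points along the fingers, y is the direction in which the jaws open and shut (so a half turn about z gives the same grasp; the last joint's range is limited). The gripper opens to 85 mm and grips with 20 to 120 N. Pads are 22 mm wide; open, the fingers measure 114 mm over their backs; the gripper's body (76 mm by 85 mm) begins 54 mm behind the grasp point. The pads swing forward as they close: fully open they stand 13 mm farther back than shut.
Start: joints at [-1.46, 0.527, 1.433, -0, 1.181, -0.178], TCP at [0.178, -0.599, 0.256] pointing down, gripper open.
Joint ranges: [-3.08, 3.08], [-0.75, 2.2], [0.22, 2.44], [-1.43, 4.57], [0, 2.65], [-2.85, 2.85]. Speed limits (rad/s): [2.79, 2.79, 3.14, 3.14, 3.14, 3.14].

## Interface

Orientations are given as a 3x3 rotation matrix whose columns are the frame's x, y, z axes.
In Python, from cell import telemetry, optics, manip gives the robot as it stands. The module is installed in compiled form; this text tells all that it offers.
- The arm moves only by the shell command python3 -m inch 'ROWS' [FORCE]. ROWS is JSON, a list of rows, each an object with "translation": the shift along the world's x, y, z in units of 800 mm (1.0 is 800 mm), a list of three; "turn": the turn, a rotation vector about the world's x, y, z in units of 90 degrees (1.0 is 90 degrees), a list of three; "jaw": the gripper command: -1 is fully open, 1 is shut, values between are in proportion. In form: [{"translation": [x, y, z], "turn": [ax, ay, az], "jaw": jaw}, ...]. A call has 1 to 12 rows; each row shifts and turns the commanded pose from where the row before left it; what a row does not reach is not made up. A row lasts 1/12 s, in which the tool goes at most 41.7 mm and 7.16 degrees, less where a joint would pass 70% of its speed; a pose out of reach is approached as far as the arm can. A call with a number of a shift or a turn outside -1 to 1 is refused whole. A call with a gripper value outside its range is refused whole. The fingers move at their own pace and stop on an object; FORCE is the grip in N (left out, the last holds). Time passes only in rows, so rows that do not move let the fingers close. It gives the time, the measured TCP pose, the force and the opening at its end, in the units of the state.
- telemetry.sense(): the state, without advancing time (a new reading comes with each control period).
- optics.get_image(name): name is "scene" or "side" or "wrist"; returns a dict with "frame" (420x560x3 uint8, blue, green, red), "range_z" (420x560 float32, m along the optical axis (not along the pixel's ray), 0 where there is no reading), "fx", "fy", "cx", "cy" (pixels), "position" and "rotation" of the camera in the world; the wrist camera has in their place "hand_eye" (4x4, takes a point from camera to tool coordinates, whose origin is the TCP and whose axes are the flange's). Camera axes: x right, y up, looking along -z (the intrinsics and any distortion apply to the point x, -y, -z); pixel columns grow to the right and rows downward; lengths in m; the calibration is good to about 2 mm. A picture is of the moment at which its call begins: read the wrist's pose just before it.
- manip.job_done(): hands the job in, once; it reports no verdict.
The state is a dict: "clock": time; "qpos": joint angles; "joint_vel": joint speeds; "tau": joint torques, N m; "ee_pos": TCP position; "ee_rot": TCP orientation; "ft_force": force on the tool from outside, world axes, zero at the start; "wrist_torque": the same for the moment, N m; "finger_gap": opening from 0.0 (shut) to 1.0 (fully open).
Only numpy, scipy, OpenCV 4.12 (cv2) and the standard library are available. Lean on these libraries where they do the work, as an engineer would, in place of code of your own. Each camera call takes 0.05 s, during which the arm holds its last target.

## Working session

There is one attempt and no reset: what is moved stays moved. The work goes in short steps, Python scripts to look and compute and a shell command to move; the robot and the scene stay as the last step left them, time stands still between calls to the robot, and variables do not carry over. Pictures are saved under pics/ and viewed, and the job is handed in when it is done.

```bash
mkdir -p pics; ls; cat > h.py <<'E'
import numpy as np, cv2
from cell import telemetry, optics, manip
def st():
    s=telemetry.sense(); return s
def grab(n,save=None):
    s=telemetry.sense(); im=optics.get_image(n)
    if n=='wrist':
        T=np.eye(4);T[:3,:3]=np.array(s['ee_rot']);T[:3,3]=s['ee_pos']
        W=T@np.array(im['hand_eye']);im['position']=W[:3,3];im['rotation']=W[:3,:3]
    im['position']=np.array(im['position']);im['rotation']=np.array(im['rotation'])
    if save: cv2.imwrite('pics/'+save,im['frame'])
    return im
def ray(im,u,v):
    d=np.array([(u-im['cx'])/im['fx'],-(v-im['cy'])/im['fy'],-1.0]); return im['rotation']@d
def plane(im,u,v,z):
    d=ray(im,u,v);p=im['position'];return p+d*(z-p[2])/d[2]
def cloud(im):
    h,w=im['range_z'].shape;u,v=np.meshgrid(np.arange(w),np.arange(h))
    d=np.stack([(u-im['cx'])/im['fx'],-(v-im['cy'])/im['fy'],-np.ones_like(u,float)],-1)*im['range_z'][...,None]
    return d@im['rotation'].T+im['position']
E
python3 - <<'E'
from h import *
s=st();print(s)
for n in ('scene','side','wrist'):
    im=grab(n,n+'0.png');print(n,{k:v for k,v in im.items() if k not in('frame','range_z')})
E
```

```text
pics
{'clock': 0.0, 'qpos': array([-1.46048232e+00,  5.28478552e-01,  1.43388906e+00,  1.59448004e-05,
        1.18138563e+00, -1.78490932e-01]), 'joint_vel': array([ 0.00029549, -0.00059004,  0.00010786,  0.00101374,  0.00080088,
       -0.0010917 ]), 'tau': array([-1.92228428e-03, -4.42356026e+01, -1.78023040e+01, -1.97425484e-04,
        8.55529506e-03,  3.10487209e-07]), 'ee_pos': array([ 0.17796899, -0.59844646,  0.25533016]), 'ee_rot': array([[ 9.58586696e-01,  2.84800802e-01, -2.23197832e-04],
       [ 2.84800612e-01, -9.58584369e-01,  2.14907203e-03],
       [ 3.98103486e-04, -2.12363874e-03, -9.99997666e-01]]), 'ft_force': array([-0.79615141,  0.29768404,  0.34893583]), 'wrist_torque': array([ 0.04087291,  0.00223633, -0.03916671]), 'finger_gap': 1.0031221264555272}
scene {'fx': 392.9006368531917, 'fy': 392.9006368531917, 'cx': 272.869912031999, 'cy': 202.36089249490487, 'position': array([ 0.97252119, -0.52161324,  0.87973199]), 'rotation': array([[ 0.84351728, -0.41698572,  0.33852844],
       [ 0.53708995,  0.65063353, -0.53685229],
       [ 0.00360179,  0.63466441,  0.77
[... 313 characters left out ...]
6 ,  0.60612309]])}
wrist {'fx': 350.7051766442228, 'fy': 350.7051766442228, 'cx': 275.96353924362336, 'cy': 203.21624369970476, 'hand_eye': array([[-1.36174418e-03,  9.50454944e-01,  3.10859364e-01,
         8.00534769e-02],
       [ 9.99999051e-01,  1.35996173e-03,  2.22481743e-04,
        -5.32753406e-04],
       [-2.11297965e-04,  3.10859372e-01, -9.50455894e-01,
        -1.17964962e-01],
       [ 0.00000000e+00,  0.00000000e+00,  0.00000000e+00,
         1.00000000e+00]]), 'position': array([ 0.25456762, -0.57543192,  0.37340574]), 'rotation': array([[ 0.28346462,  0.91142033,  0.29826295],
       [-0.95898109,  0.26997373,  0.08642597],
       [-0.00175278, -0.31052724,  0.95056287]])}
```

View pics/scene0.png

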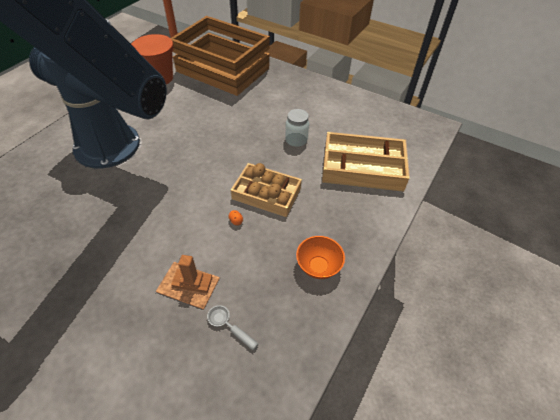

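View pics/side0.png

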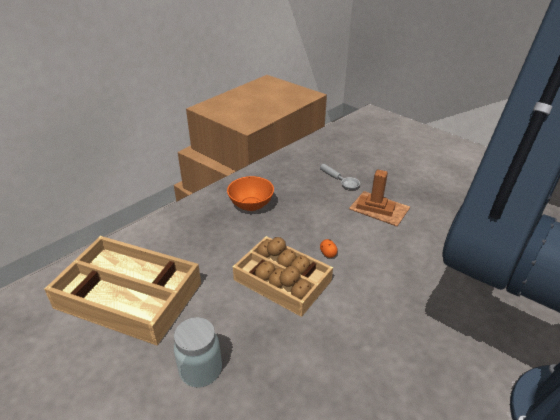

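View pics/wrist0.png

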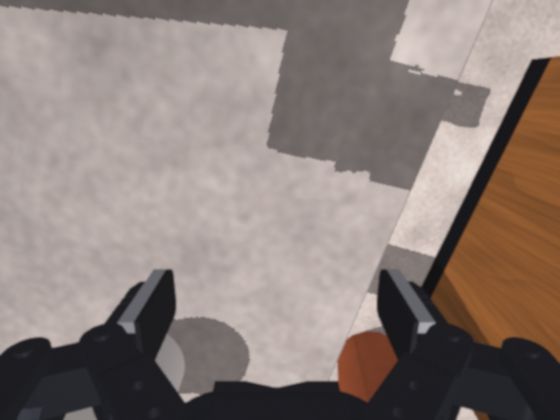

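The scene view shows the tamper on its mat at (188,280), the small bin with potatoes at (266,188), the empty larger bin at (366,160), the orange decoy at (236,217), the bowl at (320,258), the spoon at (232,328) and the jar at (297,128). The side view agrees: bin (283,272), big bin (125,287), tamper (380,195).

The bins are the look-alikes, at scene (266,188) and (366,160). The first is the smaller and holds the potatoes, so I'll confirm it in an enlarged crop and measure.

```bash
python3 - <<'E'
from h import *
a=grab('scene');b=grab('side')
c1=cv2.resize(a['frame'][150:310,140:320],None,fx=2.2,fy=2.2,interpolation=cv2.INTER_CUBIC)
c2=cv2.resize(b['frame'][150:320,220:420],None,fx=2,fy=2,interpolation=cv2.INTER_CUBIC)
H=max(c1.shape[0],c2.shape[0]);o=np.zeros((H,c1.shape[1]+c2.shape[1],3),np.uint8)
o[:c1.shape[0],:c1.shape[1]]=c1;o[:c2.shape[0],c1.shape[1]:]=c2
cv2.imwrite('pics/crop1.png',o);print(o.shape)
for n,im in(('scene',a),('side',b)):
    C=cloud(im);hsv=cv2.cvtColor(im['frame'],cv2.COLOR_BGR2HSV)
    m=cv2.inRange(hsv,(5,90,60),(30,255,255))
    k,l,s,ce=cv2.connectedComponentsWithStats(m)
    for i in range(1,k):
        if s[i,4]>150:
            P=C[l==i];P=P[P[:,2]>-.02]
            if len(P): print(n,s[i],np.round(np.median(P,0),3),np.round(np.percentile(P,[1,99],0),3).tolist())
E
```

```text
(352, 796, 3)
scene [ 131    0  176   96 7006] [0.009 0.456 0.092] [[-0.485, 0.317, 0.002], [0.202, 0.833, 0.144]]
scene [ 236    0  189   77 6605] [ 0.973 -0.522  0.88 ] [[0.634, -0.522, -0.016], [0.973, 1.282, 0.88]]
scene [ 322  132   87   59 3706] [0.755 0.341 0.04 ] [[0.616, 0.237, 0.003], [0.886, 0.474, 0.06]]
scene [ 231  163   71   54 2449] [0.563 0.086 0.041] [[0.467, 0.035, 0.003], [0.645, 0.175, 0.076]]
scene [228 210  15  16 178] [ 0.542 -0.031  0.029] [[0.51, -0.045, -0.0], [0.559, 0.007, 0.039]]
scene [ 296  236   49   43 1690] [ 0.793 -0.01   0.024] [[0.74, -0.083, 0.001], [0.854, 0.059, 0.053]]
scene [ 156  255   64   54 1931] [ 0.568 -0.251  0.01 ] [[0.488, -0.3, 0.003], [0.622, -0.196, 0.115]]
side [  174    75   152   126 10346] [0.081 0.596 0.713] [[0.081, 0.596, 0.713], [0.081, 0.596, 0.713]]
side [ 349  170   61   56 1461] [ 0.548 -0.224  0.018] [[0.484, -0.294, 0.001], [0.617, -0.189, 0.113]]
side [ 227  176   47   35 1285] [ 0.816 -0.036  0.031] [[0.74, -0.084, -0.001], [0.857, 0.034, 0.051]]
side [  45  236  156  109 7178] [0.718 0.374 0.043] [[0.602, 0.246, 0.002], [0.878, 0.486, 0.059]]
side [ 233  237  100   79 4595] [0.534 0.13  0.039] [[0.46, 0.044, 0.002], [0.635, 0.181, 0.075]]
side [320 239  18  19 260] [ 0.531 -0.014  0.026] [[0.515, -0.047, -0.002], [0.555, -0.003, 0.035]]
```

View pics/crop1.png

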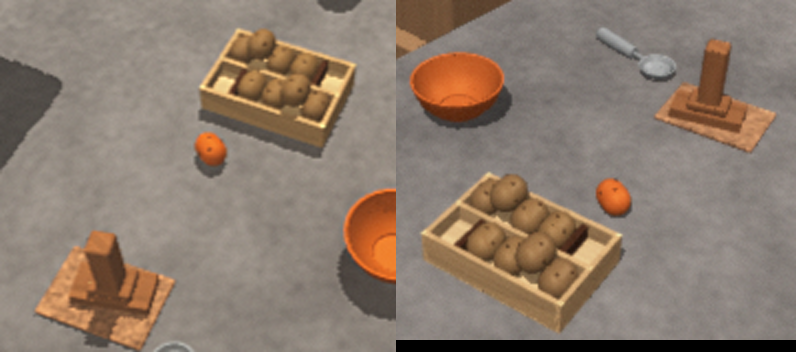

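The crop confirms the small bin (potatoes inside, four per lane). Next, a coarse pose of the bin, mat and tamper from both fixed views' depth.

```bash
python3 - <<'E'
from h import *
a=grab('scene');b=grab('side')
for n,im in(('scene',a),('side',b)):
    C=cloud(im);hsv=cv2.cvtColor(im['frame'],cv2.COLOR_BGR2HSV)
    m=cv2.inRange(hsv,(5,70,50),(30,255,255))>0
    def rect(name,lo,hi,zl,zh):
        k=m&(C[...,0]>lo[0])&(C[...,0]<hi[0])&(C[...,1]>lo[1])&(C[...,1]<hi[1])&(C[...,2]>zl)&(C[...,2]<zh)
        P=C[k]
        if len(P)<5: print(n,name,len(P));return
        r=cv2.minAreaRect((P[:,:2]*1000).astype(np.float32));print(n,name,len(P),np.round(r[0],1),np.round(r[1],1),round(r[2],1),'z',np.round(np.median(P[:,2])*1000,1))
    rect('binrim',(.44,.01),(.67,.2),.034,.044)
    rect('mat',(.46,-.34),(.65,-.16),.001,.009)
    rect('foot',(.46,-.34),(.65,-.16),.012,.024)
    rect('handle',(.46,-.34),(.65,-.16),.05,.13)
    rect('handletop',(.46,-.34),(.65,-.16),.105,.13)
E
```

```text
scene binrim 737 [552.4 106. ] [172.6 122.2] 9.6 z 40.6
scene mat 881 [ 548.1 -232.3] [133.  121.9] 12.4 z 7.1
scene foot 365 [ 555.4 -246.9] [107.6  63.1] 26.1 z 20.9
scene handle 341 [ 560.1 -238. ] [28.1 29.5] 22.9 z 99.0
scene handletop 151 [ 559.8 -238.1] [27.6 29.4] 23.1 z 112.6
side binrim 1421 [553.4 108.8] [175.2 122. ] 10.3 z 39.1
side mat 596 [ 553.1 -243.4] [130.9  95.5] 12.2 z 5.5
side foot 301 [ 559.7 -234.1] [90.9 51.2] 21.2 z 19.0
side handle 325 [ 558.6 -232.3] [28.5 29.5] 21.4 z 88.0
side handletop 88 [ 558.7 -232.6] [27.5 30. ] 23.6 z 110.5
```

Coarse poses: tamper about (559,-235) mm at 22.5°, bin about (553,107) at 10°, with rim at 40 mm and handle top at 111 mm. These match the given sizes. Next I move above the tamper for wrist views.

```bash
python3 -m inch '[{"translation":[0.034,0.0324,0.0058],"turn":[0,0,0.0047],"jaw":-1},{"translation":[0.034,0.0324,0.0058],"turn":[0,0,0.0047],"jaw":-1},{"translation":[0.034,0.0324,0.0058],"turn":[0,0,0.0047],"jaw":-1},{"translation":[0.034,0.0324,0.0058],"turn":[0,0,0.0047],"jaw":-1},{"translation":[0.034,0.0324,0.0058],"turn":[0,0,0.0047],"jaw":-1},{"translation":[0.034,0.0324,0.0058],"turn":[0,0,0.0047],"jaw":-1},{"translation":[0.034,0.0324,0.0058],"turn":[0,0,0.0047],"jaw":-1},{"translation":[0.034,0.0324,0.0058],"turn":[0,0,0.0047],"jaw":-1},{"translation":[0.034,0.0324,0.0058],"turn":[0,0,0.0047],"jaw":-1},{"translation":[0.034,0.0324,0.0058],"turn":[0,0,0.0047],"jaw":-1},{"translation":[0.034,0.0324,0.0058],"turn":[0,0,0.0047],"jaw":-1},{"translation":[0.034,0.0324,0.0058],"turn":[0,0,0.0047],"jaw":-1}]' 40
python3 -m inch '[{"translation":[0.034,0.0324,0.0058],"turn":[0,0,0.0047],"jaw":-1},{"translation":[0.034,0.0324,0.0058],"turn":[0,0,0.0047],"jaw":-1},{"translation":[0,0,0],"turn":[0,0,0],"jaw":-1},{"translation":[0,0,0],"turn":[0,0,0],"jaw":-1}]'
cat > w.py <<'E'
from h import *
import sys
im=grab('wrist',sys.argv[1]);s=st();print(np.round(s['ee_pos'],4),np.round(s['ee_rot'],3).tolist(),s['clock'],s['ft_force'],s['wrist_torque'])
C=cloud(im);hsv=cv2.cvtColor(im['frame'],cv2.COLOR_BGR2HSV)
m=cv2.inRange(hsv,(3,60,40),(30,255,255))>0
def rect(name,zl,zh):
    k=m&(C[...,2]>zl)&(C[...,2]<zh)
    k=k.astype(np.uint8);n,l,t,_=cv2.connectedComponentsWithStats(k)
    if n<2:return
    i=1+np.argmax(t[1:,4]);P=C[l==i]
    r=cv2.minAreaRect((P[:,:2]*1000).astype(np.float32));print(name,t[i],np.round(r[0],1),np.round(r[1],1),round(r[2],1),'z',np.round(np.median(P[:,2])*1000,1))
for x in sys.argv[2:]:
    q=x.split(',');rect(x,float(q[0]),float(q[1]))
E
python3 w.py wrist1.png .001,.010 .015,.023 .105,.13 .001,.13
```

```text
clock: 1.35
ee_pos: [0.5055, -0.2865, 0.3124]
ee_rot: [[0.929, 0.369, 0.0], [0.369, -0.929, -0.0], [0.0, 0.0, -1.0]]
ft_force: [-0.6, -0.3, -0.2]
finger_gap: 1.0
clock: 1.68
ee_pos: [0.56, -0.2345, 0.3214]
ee_rot: [[0.923, 0.386, 0.0], [0.386, -0.923, -0.001], [0.0, 0.001, -1.0]]
ft_force: [-0.0, -0.1, -0.6]
finger_gap: 0.997
[ 0.5589 -0.2356  0.3211] [[0.923, 0.384, -0.001], [0.384, -0.923, -0.0], [-0.001, 0.0, -1.0]] 1.7333 [-0.16553522 -0.45324571  0.16710312] [-0.03413321 -0.00745057  0.01313808]
.001,.010 [ 239  106   90  112 4587] [ 552.4 -245.7] [132.5  92. ] 12.1 z 6.4
.015,.023 [ 258  121   38   75 1189] [ 558.9 -235.3] [90.5 44. ] 22.4 z 20.5
.105,.13 [263 162  29  29 814] [ 559.9 -235.3] [27.2 27.3] 22.2 z 112.0
.001,.13 [ 239  106   90  112 7307] [ 552.4 -245.7] [132.5  92. ] 12.1 z 7.1
```

View pics/wrist1.png

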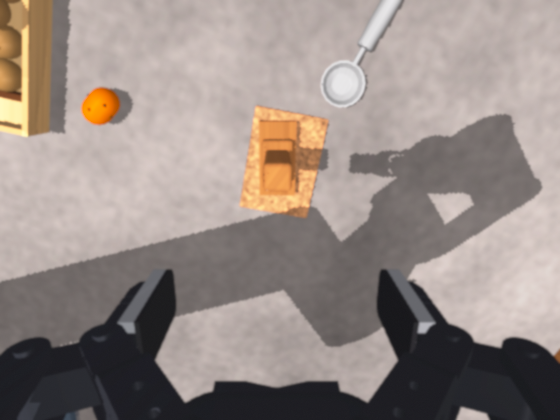

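The wrist view shows the tamper centred near (278,168) on its mat (285,160). Foot 90.5x44 and mat 132x92 at 6.4 mm both match their specs. Before grasping I take one wrist look at the bin.

```bash
python3 -m inch '[{"translation":[0,0.05,0],"turn":[0,0,0],"jaw":-1},{"translation":[0,0.05,0],"turn":[0,0,0],"jaw":-1},{"translation":[0,0.05,0],"turn":[0,0,0],"jaw":-1},{"translation":[0,0.05,0],"turn":[0,0,0],"jaw":-1},{"translation":[0,0.05,0],"turn":[0,0,0],"jaw":-1},{"translation":[0,0.05,0],"turn":[0,0,0],"jaw":-1},{"translation":[0,0.05,0],"turn":[0,0,0],"jaw":-1},{"translation":[0,0.05,0],"turn":[0,0,0],"jaw":-1},{"translation":[0,0,0],"turn":[0,0,0],"jaw":-1},{"translation":[0,0,0],"turn":[0,0,0],"jaw":-1},{"translation":[0,0,0],"turn":[0,0,0],"jaw":-1}]'
python3 w.py wrist2.png .035,.045 .045,.06 .064,.09
python3 - <<'E'
from h import *
im=grab('wrist');C=cloud(im)
# bin frame coords height map
c=np.array([.5535,.108]);t=np.deg2rad(10);R=np.array([[np.cos(t),-np.sin(t)],[np.sin(t),np.cos(t)]])
Q=(C[...,:2]-c)@R*1000
for y0 in(28,-28):
    print('lane',y0)
    for x in range(-80,81,6):
        k=(abs(Q[...,0]-x)<3)&(abs(Q[...,1]-y0)<8)
        if k.any(): print(x,round(float(np.percentile(C[...,2][k],95))*1000,1),end='; ')
    print()
E
```

```text
clock: 2.65
ee_pos: [0.5586, 0.0823, 0.3211]
ee_rot: [[0.924, 0.381, -0.001], [0.381, -0.924, -0.001], [-0.001, 0.001, -1.0]]
ft_force: [0.0, -0.2, -0.2]
finger_gap: 0.999
[0.5587 0.0819 0.3211] [[0.925, 0.38, -0.0], [0.38, -0.925, -0.001], [-0.001, 0.001, -1.0]] 2.7 [ 0.44382838  0.58605317 -0.77285466] [-0.02353407  0.00481523  0.03030553]
.035,.045 [ 192   68  130  168 4386] [552.5 109. ] [172.4 118.1] 9.8 z 40.3
.045,.06 [   0    0  176    9 1105] [636.3 312.8] [  5.4 166.5] 23.0 z 56.3
.064,.09 [ 264  118   41   33 1058] [593.3  87.8] [32.5 43. ] 13.5 z 71.5
lane 28
-80 46.6; -74 52.4; -68 55.0; -62 55.2; -56 55.0; -50 71.1; -44 74.9; -38 75.6; -32 75.5; -26 361.0; -20 365.6; -14 365.5; -8 365.0; -2 378.8; 4 366.5; 10 49.6; 16 54.6; 22 55.5; 28 55.3; 34 53.4; 40 48.4; 46 39.9; 52 38.1; 58 22.0; 64 21.8; 70 21.8; 76 21.6; 
lane -28
-80 41.2; -74 21.5; -68 21.8; -62 21.7; -56 21.5; -50 39.7; -44 41.4; -38 51.8; -32 54.6; -26 55.6; -20 54.6; -14 52.3; -8 47.4; -2 53.4; 4 55.1; 10 380.2; 16 380.9; 22 71.9; 28 74.9; 34 76.2; 40 75.6; 46 73.8; 52 67.8; 58 55.1; 64 55.3; 70 54.3; 76 50.6;
```

View pics/wrist2.png

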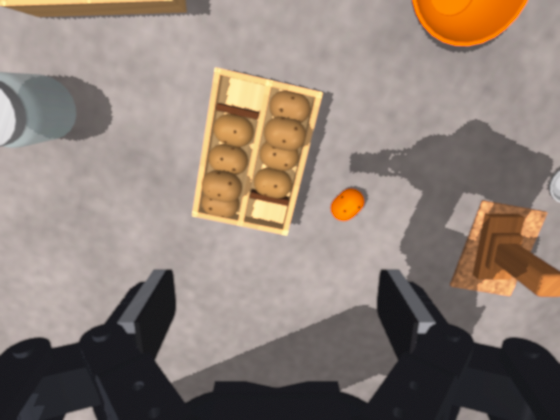

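The wrist view shows the small bin with rim corners (218,70), (321,93), (287,233) and (195,215). The fit gives 172.4x118.1, rim at 40.3 mm, centre (552.5,109.0), yaw 9.8°. The high potatoes have tops at 75.5 mm and sit at bin x of -35 (lane a) and +36 (lane b), which fits the text. Now I return and grasp the tamper.

```bash
python3 -m inch '[{"translation":[0,-0.05,0],"turn":[0,0,0],"jaw":-1},{"translation":[0,-0.05,0],"turn":[0,0,0],"jaw":-1},{"translation":[0,-0.05,0],"turn":[0,0,0],"jaw":-1},{"translation":[0,-0.05,0],"turn":[0,0,0],"jaw":-1},{"translation":[0,-0.05,0],"turn":[0,0,0],"jaw":-1},{"translation":[0,-0.05,0],"turn":[0,0,0],"jaw":-1},{"translation":[0,-0.05,0],"turn":[0,0,0],"jaw":-1},{"translation":[0,-0.048,0],"turn":[0,0,0],"jaw":-1},{"translation":[0,0,-0.03],"turn":[0,0,0],"jaw":-1},{"translation":[0,0,-0.03],"turn":[0,0,0],"jaw":-1},{"translation":[0,0,-0.03],"turn":[0,0,0],"jaw":-1},{"translation":[0,0,0],"turn":[0,0,0],"jaw":-1}]'
```

```text
clock: 3.75
ee_pos: [0.5549, -0.2355, 0.2442]
ee_rot: [[0.926, 0.378, -0.009], [0.378, -0.926, 0.006], [-0.006, -0.009, -1.0]]
ft_force: [-1.1, 0.6, -0.9]
finger_gap: 0.999
```

```bash
python3 -m inch '[{"translation":[0,0,-0.025],"turn":[0,0,0],"jaw":-1},{"translation":[0,0,-0.025],"turn":[0,0,0],"jaw":-1},{"translation":[0,0,-0.02],"turn":[0,0,0],"jaw":-1},{"translation":[0,0,0],"turn":[0,0,0],"jaw":-1},{"translation":[0,0,0],"turn":[0,0,0],"jaw":-1},{"translation":[0,0,0],"turn":[0,0,0],"jaw":-1}]'
```

```text
clock: 4.25
ee_pos: [0.5595, -0.2358, 0.1949]
ee_rot: [[0.924, 0.381, 0.002], [0.381, -0.924, -0.002], [0.001, 0.002, -1.0]]
ft_force: [0.1, 0.8, 0.3]
finger_gap: 1.0
```

```bash
python3 w.py wrist3.png .105,.13 .015,.023 .001,.009
```

```text
[ 0.5597 -0.2357  0.1951] [[0.924, 0.382, 0.003], [0.382, -0.924, -0.002], [0.002, 0.003, -1.0]] 4.3 [0.59731152 0.94939765 0.68536796] [ 0.00855327 -0.02097309 -0.00565129]
.105,.13 [ 254  200   45   45 1911] [ 559.9 -235.3] [28.  27.7] 21.7 z 112.0
.015,.023 [ 249  133   54  102 1848] [ 559.4 -235.2] [89.9 44.1] 22.2 z 20.4
.001,.009 [ 225  111  123  152 7933] [ 552.2 -245.8] [132.5  92. ] 12.1 z 6.4
```

View pics/wrist3.png

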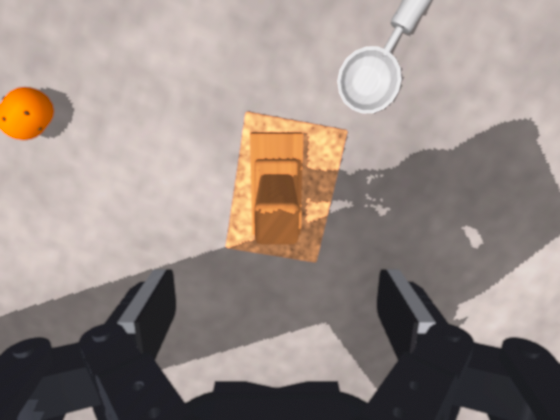

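The handle top sits at (277,224), centred between the fingers, and the measurements repeat within 0.5 mm. I descend 101 mm and close.

```bash
python3 -m inch '[{"translation":[0,0.0005,-0.025],"turn":[0,0,0],"jaw":-1},{"translation":[0,0,-0.025],"turn":[0,0,0],"jaw":-1},{"translation":[0,0,-0.025],"turn":[0,0,0],"jaw":-1},{"translation":[0,0,-0.025],"turn":[0,0,0],"jaw":-1},{"translation":[0,0,-0.025],"turn":[0,0,0],"jaw":-1},{"translation":[0,0,0],"turn":[0,0,0],"jaw":-1},{"translation":[0,0,0],"turn":[0,0,0],"jaw":-1},{"translation":[0,0,0],"turn":[0,0,0],"jaw":-1}]' 80
python3 -m inch '[{"translation":[0,0,0],"turn":[0,0,0],"jaw":0.2},{"translation":[0,0,0],"turn":[0,0,0],"jaw":1},{"translation":[0,0,0],"turn":[0,0,0],"jaw":1},{"translation":[0,0,0],"turn":[0,0,0],"jaw":1},{"translation":[0,0,0],"turn":[0,0,0],"jaw":1},{"translation":[0,0,0],"turn":[0,0,0],"jaw":1},{"translation":[0,0,0],"turn":[0,0,0],"jaw":1},{"translation":[0,0,0],"turn":[0,0,0],"jaw":1}]' 80
```

```text
clock: 4.97
ee_pos: [0.5599, -0.2349, 0.095]
ee_rot: [[0.924, 0.382, 0.003], [0.382, -0.924, -0.002], [0.002, 0.003, -1.0]]
ft_force: [0.2, -0.4, -0.1]
finger_gap: 1.001
clock: 5.63
ee_pos: [0.5591, -0.2345, 0.0939]
ee_rot: [[0.924, 0.382, 0.001], [0.382, -0.924, -0.001], [0.001, 0.001, -1.0]]
ft_force: [-0.0, 0.6, 4.8]
finger_gap: 0.317
```

```bash
python3 -m inch '[{"translation":[0,0,0],"turn":[0,0,0],"jaw":1},{"translation":[0,0,0.01],"turn":[0,0,0],"jaw":1},{"translation":[0,0,0.026],"turn":[0,0,0],"jaw":1},{"translation":[0,0,0.026],"turn":[0,0,0],"jaw":1},{"translation":[0,0,0.026],"turn":[0,0,0],"jaw":1},{"translation":[0,0,0.026],"turn":[0,0,0],"jaw":1},{"translation":[0,0,0.026],"turn":[0,0,0],"jaw":1},{"translation":[0,0,0],"turn":[0,0,0],"jaw":1},{"translation":[0,0,0],"turn":[0,0,0],"jaw":1},{"translation":[0,0,0],"turn":[0,0,0],"jaw":1}]'
python3 w.py wrist4.png .001,.009
python3 - <<'E'
from h import *
b=grab('side','side1.png')
E
```

```text
clock: 6.47
ee_pos: [0.5577, -0.2335, 0.2037]
ee_rot: [[0.924, 0.382, -0.003], [0.382, -0.924, 0.002], [-0.002, -0.003, -1.0]]
ft_force: [-0.3, 0.4, -3.1]
finger_gap: 0.316
[ 0.5576 -0.2334  0.2033] [[0.924, 0.382, -0.003], [0.382, -0.924, 0.002], [-0.002, -0.003, -1.0]] 6.5167 [-0.18208379 -0.71248329 -1.9958676 ] [0.00747402 0.06204297 0.01247454]
.001,.009 [ 244  109  106  146 5118] [ 554.1 -245.6] [128.8  91.6] 12.3 z 6.4
```

View pics/side1.png

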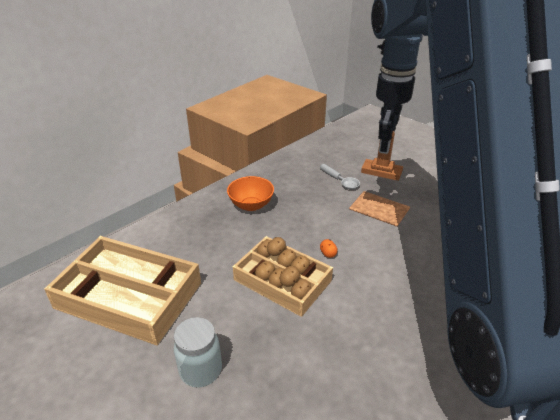

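The side view shows the tamper held above its mat at (383,160), with foot at about 115 mm. I carry it over lane a, at (517.2,131.3), turning by -12.5°.

```bash
python3 -m inch '[{"translation":[-0.0048,0.0415,0],"turn":[0,0,-0.0126],"jaw":1},{"translation":[-0.0048,0.0415,0],"turn":[0,0,-0.0126],"jaw":1},{"translation":[-0.0048,0.0415,0],"turn":[0,0,-0.0126],"jaw":1},{"translation":[-0.0048,0.0415,0],"turn":[0,0,-0.0126],"jaw":1},{"translation":[-0.0048,0.0415,0],"turn":[0,0,-0.0126],"jaw":1},{"translation":[-0.0048,0.0415,0],"turn":[0,0,-0.0126],"jaw":1},{"translation":[-0.0048,0.0415,0],"turn":[0,0,-0.0126],"jaw":1},{"translation":[-0.0048,0.0415,0],"turn":[0,0,-0.0126],"jaw":1},{"translation":[-0.0048,0.0415,0],"turn":[0,0,-0.0126],"jaw":1},{"translation":[-0.0048,0.0415,0],"turn":[0,0,-0.0126],"jaw":1},{"translation":[-0.0048,0.0415,0],"turn":[0,0,-0.0126],"jaw":1},{"translation":[0,0,0],"turn":[0,0,0],"jaw":1}]'
python3 -m inch '[{"translation":[0,0,0],"turn":[0,0,0],"jaw":1},{"translation":[0,0,0],"turn":[0,0,0],"jaw":1},{"translation":[0,0,0],"turn":[0,0,0],"jaw":1},{"translation":[0,0,0],"turn":[0,0,0],"jaw":1}]'
cat > s.py <<'E'
from h import *
s=st();R=np.array(s['ee_rot']);print('t%.2f'%s['clock'],np.round(np.array(s['ee_pos'])*1000,1),'yaw %.2f'%np.degrees(np.arctan2(R[1,0],R[0,0])),'tilt',np.round(R[:2,2]*1000,1),'F',np.round(s['ft_force'],1),np.round(s['wrist_torque'],2))
E
python3 s.py; python3 w.py wrist5.png
```

```text
clock: 7.57
ee_pos: [0.5141, 0.1363, 0.2039]
ee_rot: [[0.984, 0.178, -0.004], [0.178, -0.984, 0.003], [-0.004, -0.003, -1.0]]
ft_force: [-0.4, -0.2, -3.4]
finger_gap: 0.319
clock: 7.9
ee_pos: [0.5168, 0.1298, 0.2049]
ee_rot: [[0.985, 0.172, -0.001], [0.172, -0.985, -0.0], [-0.001, 0.0, -1.0]]
ft_force: [-0.4, -0.0, -2.1]
finger_gap: 0.318
t7.90 [516.8 129.8 204.9] yaw 9.89 tilt [-0.6 -0.2] F [-0.4 -0.  -2.1] [ 0.03 -0.02 -0.05]
[0.5168 0.1298 0.205 ] [[0.985, 0.172, -0.0], [0.172, -0.985, -0.0], [-0.0, 0.0, -1.0]] 7.95 [-0.86654633 -0.77958315 -2.88769309] [ 0.02039859  0.02924847 -0.02690605]
```

View pics/wrist5.png

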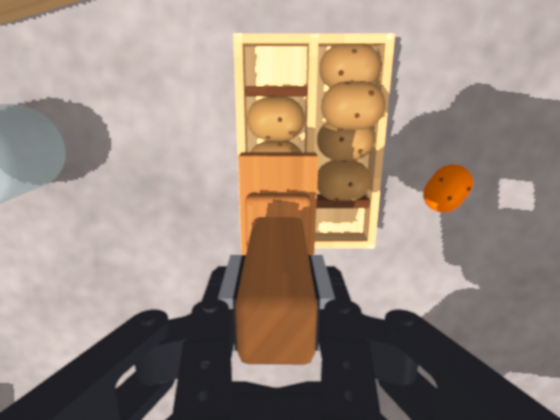

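The foot is aligned with lane a, its front edge at rows 155-195 and columns 240-318. I lower to about 9 mm above the high potato.

```bash
python3 -m inch '[{"translation":[0.0004,0.0018,-0.014],"turn":[0,0,0],"jaw":1},{"translation":[0,0,-0.014],"turn":[0,0,0],"jaw":1},{"translation":[0,0,-0.012],"turn":[0,0,0],"jaw":1},{"translation":[0,0,0],"turn":[0,0,0],"jaw":1},{"translation":[0,0,0],"turn":[0,0,0],"jaw":1},{"translation":[0,0,0],"turn":[0,0,0],"jaw":1}]'; python3 s.py
python3 -m inch '[{"translation":[0,0,-0.0025],"turn":[0,0,0],"jaw":1},{"translation":[0,0,-0.0025],"turn":[0,0,0],"jaw":1},{"translation":[0,0,-0.0025],"turn":[0,0,0],"jaw":1},{"translation":[0,0,-0.00125],"turn":[0,0,0],"jaw":1},{"translation":[0,0,-0.00125],"turn":[0,0,0],"jaw":1}]'; python3 s.py
```

```text
clock: 8.45
ee_pos: [0.5173, 0.1321, 0.1735]
ee_rot: [[0.985, 0.173, 0.001], [0.173, -0.985, 0.0], [0.001, 0.0, -1.0]]
ft_force: [1.0, 0.1, -1.8]
finger_gap: 0.318
t8.45 [517.3 132.1 173.5] yaw 9.96 tilt [0.5 0. ] F [ 1.   0.1 -1.8] [-0.02 -0.02  0.02]
clock: 8.87
ee_pos: [0.5169, 0.1325, 0.1652]
ee_rot: [[0.985, 0.174, 0.0], [0.174, -0.985, 0.0], [0.0, -0.0, -1.0]]
ft_force: [0.1, -0.4, -3.1]
finger_gap: 0.321
t8.87 [516.9 132.5 165.2] yaw 10.00 tilt [0. 0.] F [ 0.1 -0.4 -3.1] [ 0.05 -0.04  0.02]
```

```bash
R='x'; for i in 1 2 3; do :; done
python3 -m inch '[{"translation":[0,0,-0.00125],"turn":[0,0,0],"jaw":1},{"translation":[0,0,-0.00125],"turn":[0,0,0],"jaw":1},{"translation":[0,0,-0.00125],"turn":[0,0,0],"jaw":1}]' | grep -v rot; python3 s.py
python3 -m inch '[{"translation":[0,0,-0.00125],"turn":[0,0,0],"jaw":1},{"translation":[0,0,0],"turn":[0,0,0],"jaw":1}]' >/dev/null; python3 s.py
```

```text
clock: 9.12
ee_pos: [0.5169, 0.1325, 0.1622]
ft_force: [-1.0, -0.5, -2.3]
finger_gap: 0.318
t9.12 [516.9 132.5 162.2] yaw 10.00 tilt [0. 0.] F [-1.  -0.5 -2.3] [0.07 0.02 0.01]
t9.28 [517.2 132.5 161.8] yaw 10.00 tilt [0.6 0.1] F [-0.8  0.1  1.6] [ 0.04  0.18 -0.04]
```

Contact at TCP z of about 162 (foot at about 74 mm, matching the measured top). I continue in small steps.

```bash

python3 -m inch '[{"translation":[0,0,-0.00125],"turn":[0,0,0],"jaw":1},{"translation":[0,0,-0.00125],"turn":[0,0,0],"jaw":1}]' >/dev/null; python3 s.py
python3 -m inch '[{"translation":[0,0,-0.00125],"turn":[0,0,0],"jaw":1},{"translation":[0,0,-0.00125],"turn":[0,0,0],"jaw":1}]' >/dev/null; python3 s.py
python3 -m inch '[{"translation":[0,0,-0.00125],"turn":[0,0,0],"jaw":1}]' >/dev/null; python3 s.py
```

```text
t9.45 [517.9 132.6 160.4] yaw 10.00 tilt [2.7 0.2] F [-0.2 -0.8  7.2] [0.08 0.13 0.  ]
t9.62 [518.7 132.6 158.7] yaw 9.99 tilt [4.9 0.4] F [ 0.3 -0.6  6.4] [ 0.11 -0.09  0.01]
t9.70 [519.1 132.6 157.8] yaw 9.99 tilt [5.8 0.4] F [ 1.5 -0.7  5.6] [ 0.07 -0.12 -0.  ]
```

```bash

python3 -m inch '[{"translation":[0,0,-0.00125],"turn":[0,0,0],"jaw":1},{"translation":[0,0,-0.00125],"turn":[0,0,0],"jaw":1},{"translation":[0,0,-0.00125],"turn":[0,0,0],"jaw":1},{"translation":[0,0,-0.00125],"turn":[0,0,0],"jaw":1}]' >/dev/null; python3 s.py
python3 -m inch '[{"translation":[0,0,-0.00125],"turn":[0,0,0],"jaw":1},{"translation":[0,0,-0.00125],"turn":[0,0,0],"jaw":1},{"translation":[0,0,-0.00125],"turn":[0,0,0],"jaw":1},{"translation":[0,0,-0.00125],"turn":[0,0,0],"jaw":1}]' >/dev/null; python3 s.py
```

```text
t10.03 [517.4 132.4 152.5] yaw 10.00 tilt [ 1.4 -0. ] F [1.  0.5 1.4] [ 0.04 -0.07  0.01]
t10.37 [516.4 132.4 147.7] yaw 9.99 tilt [-1.3 -0. ] F [ 0.4  0.1 -0.1] [ 0.03 -0.07  0.05]
```

```bash

python3 -m inch '[{"translation":[0,0,-0.00125],"turn":[0,0,0],"jaw":1},{"translation":[0,0,-0.00125],"turn":[0,0,0],"jaw":1}]' >/dev/null; python3 s.py
python3 -m inch '[{"translation":[0,0,-0.00125],"turn":[0,0,0],"jaw":1},{"translation":[0,0,-0.00125],"turn":[0,0,0],"jaw":1}]' >/dev/null; python3 s.py
python3 -m inch '[{"translation":[0,0,-0.00125],"turn":[0,0,0],"jaw":1}]' >/dev/null; python3 s.py
```

```text
t10.53 [516.5 132.4 145.8] yaw 9.99 tilt [-1.1 -0. ] F [-0.2  0.1 -1.1] [-0.03 -0.09  0.04]
t10.70 [516.7 132.5 143.9] yaw 10.00 tilt [-0.7 -0. ] F [-0.4 -0.2 -0.4] [ 0.02 -0.05 -0.02]
t10.78 [516.7 132.4 143. ] yaw 10.00 tilt [-0.5  0. ] F [ 0.6  1.1 -0.5] [ 0.03 -0.    0.  ]
```

```bash

python3 -m inch '[{"translation":[0,0,-0.00125],"turn":[0,0,0],"jaw":1}]' >/dev/null; python3 s.py
python3 -m inch '[{"translation":[0,0,-0.00125],"turn":[0,0,0],"jaw":1}]' >/dev/null; python3 s.py
python3 -m inch '[{"translation":[0,0,-0.00125],"turn":[0,0,0],"jaw":1}]' >/dev/null; python3 s.py
```

```text
t10.87 [516.7 132.4 142. ] yaw 10.00 tilt [-0.5 -0. ] F [-0.2  1.2 -0.8] [ 0.01 -0.06  0.  ]
t10.95 [516.7 132.4 141. ] yaw 10.00 tilt [-0.4 -0. ] F [-0.2  0.9 -1.8] [ 0.05 -0.02  0.04]
t11.03 [516.8 132.5 140.5] yaw 10.00 tilt [-0.2  0. ] F [-0.9 -0.2  7.1] [0.   0.25 0.01]
```

```bash

python3 -m inch '[{"translation":[0,0,-0.0006],"turn":[0,0,0],"jaw":1}]' >/dev/null; python3 s.py
python3 -m inch '[{"translation":[0,0,-0.0006],"turn":[0,0,0],"jaw":1}]' >/dev/null; python3 s.py
python3 -m inch '[{"translation":[0,0,-0.0006],"turn":[0,0,0],"jaw":1}]' >/dev/null; python3 s.py
```

```text
t11.12 [516.9 132.5 140.4] yaw 10.00 tilt [ 0. -0.] F [-2.1 -1.5  6.8] [0.03 0.31 0.05]
t11.20 [516.9 132.5 140.1] yaw 10.00 tilt [ 0.2 -0. ] F [-2.3 -0.6  6.1] [-0.01  0.28 -0.03]
t11.28 [516.9 132.5 139.8] yaw 10.00 tilt [0.3 0. ] F [-1.  -0.6  6.6] [-0.05  0.34 -0.02]
```

```bash

for i in 1; do :; done
python3 -m inch '[{"translation":[0,0,-0.0006],"turn":[0,0,0],"jaw":1},{"translation":[0,0,-0.0006],"turn":[0,0,0],"jaw":1}]' >/dev/null; python3 s.py
python3 -m inch '[{"translation":[0,0,-0.0006],"turn":[0,0,0],"jaw":1},{"translation":[0,0,-0.0006],"turn":[0,0,0],"jaw":1}]' >/dev/null; python3 s.py
python3 -m inch '[{"translation":[0,0,-0.0006],"turn":[0,0,0],"jaw":1},{"translation":[0,0,-0.0006],"turn":[0,0,0],"jaw":1}]' >/dev/null; python3 s.py
```

```text
t11.45 [516.9 132.5 138.9] yaw 10.00 tilt [ 0.4 -0. ] F [-1.8 -0.6  6.6] [-0.02  0.29 -0.  ]
t11.62 [516.9 132.5 137.9] yaw 10.00 tilt [ 0.5 -0. ] F [-1.3 -0.3  6.3] [ 0.03  0.21 -0.  ]
t11.78 [516.9 132.5 137. ] yaw 10.00 tilt [ 0.6 -0. ] F [-1.2 -0.2  7.5] [-0.04  0.32 -0.01]
```

The board slides at a push of about 9.5 N. I continue until it bottoms.

```bash

python3 -m inch '[{"translation":[0,0,-0.0006],"turn":[0,0,0],"jaw":1},{"translation":[0,0,-0.0006],"turn":[0,0,0],"jaw":1}]' >/dev/null; python3 s.py
python3 -m inch '[{"translation":[0,0,-0.0006],"turn":[0,0,0],"jaw":1},{"translation":[0,0,-0.0006],"turn":[0,0,0],"jaw":1}]' >/dev/null; python3 s.py
python3 -m inch '[{"translation":[0,0,-0.0006],"turn":[0,0,0],"jaw":1},{"translation":[0,0,-0.0006],"turn":[0,0,0],"jaw":1}]' >/dev/null; python3 s.py
```

```text
t11.95 [517.  132.5 136. ] yaw 10.00 tilt [ 0.6 -0. ] F [-1.1  0.7  8.6] [-0.05  0.29  0.06]
t12.12 [517.6 132.5 135.9] yaw 10.00 tilt [2.3 0.2] F [-2.4  0.1 15.1] [-0.01  0.46 -0.03]
t12.28 [518.3 132.7 135.9] yaw 10.00 tilt [4.2 0.3] F [-2.2  1.1 21.3] [ 0.05  0.63 -0.04]
```

It bottomed at 135.9 mm with a push of about 24 N, so I ease back to 18 N straight away and hold.

```bash

python3 -m inch '[{"translation":[0,0,0.0012],"turn":[0,0,0],"jaw":1}]' >/dev/null; python3 s.py
python3 -m inch '[{"translation":[0,0,0],"turn":[0,0,0],"jaw":1}]' >/dev/null; python3 s.py
```

```text
t12.37 [518.2 132.6 136.1] yaw 9.99 tilt [3.9 0.4] F [0.3 0.5 2.7] [0.04 0.05 0.01]
t12.45 [518.2 132.6 136. ] yaw 9.99 tilt [3.8 0.3] F [-1.   0.4  9.8] [0.08 0.26 0.  ]
```

```bash

python3 -m inch '[{"translation":[0,0,-0.0005],"turn":[0,0,0],"jaw":1}]' >/dev/null; python3 s.py
python3 -m inch '[{"translation":[0,0,-0.0002],"turn":[0,0,0],"jaw":1}]' >/dev/null; python3 s.py
python3 -m inch '[{"translation":[0,0,0],"turn":[0,0,0],"jaw":1}]' >/dev/null; python3 s.py
```

```text
t12.53 [518.3 132.6 135.9] yaw 9.99 tilt [3.9 0.4] F [-1.1  0.7 17.2] [ 0.04  0.45 -0.02]
t12.62 [518.3 132.6 135.9] yaw 9.99 tilt [4.  0.3] F [-1.8 -0.4 15.5] [0.07 0.49 0.02]
t12.70 [518.3 132.6 135.9] yaw 9.99 tilt [4.  0.4] F [-1.5  0.  13.6] [ 0.06  0.46 -0.  ]
```

```bash

python3 -m inch '[{"translation":[0,0,-0.0001],"turn":[0,0,0],"jaw":1}]' >/dev/null; python3 s.py
python3 -m inch '[{"translation":[0,0,0],"turn":[0,0,0],"jaw":1},{"translation":[0,0,0],"turn":[0,0,0],"jaw":1}]' >/dev/null; python3 s.py
python3 -m inch '[{"translation":[0,0,0],"turn":[0,0,0],"jaw":1},{"translation":[0,0,0],"turn":[0,0,0],"jaw":1}]' >/dev/null; python3 s.py
python3 -m inch '[{"translation":[0,0,0],"turn":[0,0,0],"jaw":1},{"translation":[0,0,0],"turn":[0,0,0],"jaw":1}]' >/dev/null; python3 s.py
python3 -c "
from h import *
grab('side','side2.png')"
```

```text
t12.78 [518.2 132.6 135.9] yaw 9.99 tilt [4.  0.3] F [-1.9  0.3 16. ] [0.02 0.46 0.03]
t12.95 [518.3 132.6 135.9] yaw 9.99 tilt [4.1 0.3] F [-1.   0.6 14. ] [ 0.02  0.43 -0.02]
t13.12 [518.3 132.6 135.9] yaw 10.00 tilt [4.  0.3] F [-1.9  0.5 14.2] [ 0.05  0.46 -0.04]
t13.28 [518.3 132.6 135.9] yaw 9.99 tilt [4.  0.4] F [-0.9  0.1 14.4] [0.09 0.5  0.03]
```

View pics/side2.png

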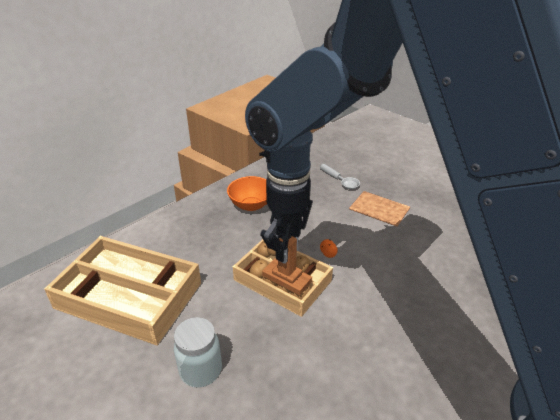

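A steady push of about 17 N was held for more than 0.5 s. The side view shows the foot flat in lane a at (288,275). I lift and shift over lane b, then check lane a.

```bash

python3 -m inch '[{"translation":[0,0,0.006],"turn":[0,0,0],"jaw":1},{"translation":[0,0,0.02],"turn":[0,0,0],"jaw":1},{"translation":[0,0,0.03],"turn":[0,0,0],"jaw":1},{"translation":[0,0,0.03],"turn":[0,0,0],"jaw":1},{"translation":[0.0221,-0.0142,0.003],"turn":[0,0,-0.0005],"jaw":1},{"translation":[0.0221,-0.0142,0],"turn":[0,0,-0.0005],"jaw":1},{"translation":[0.0221,-0.0142,0],"turn":[0,0,-0.0005],"jaw":1},{"translation":[0.0221,-0.0142,0],"turn":[0,0,-0.0005],"jaw":1},{"translation":[0,0,0],"turn":[0,0,0],"jaw":1},{"translation":[0,0,0],"turn":[0,0,0],"jaw":1},{"translation":[0,0,0],"turn":[0,0,0],"jaw":1},{"translation":[0,0,0],"turn":[0,0,0],"jaw":1}]' >/dev/null; python3 s.py
cat > hm.py <<'E'
from h import *
import sys
c=np.array([.5525,.109]);t=np.deg2rad(9.8);R=np.array([[np.cos(t),-np.sin(t)],[np.sin(t),np.cos(t)]])
for n in sys.argv[1:]:
    im=grab(n,'hm_%s_%d.png'%(n,int(st()['clock']*100)));C=cloud(im);Q=(C[...,:2]-c)@R*1000
    for y0 in(28,-28):
        print(n,'lane',y0)
        for x in range(-78,81,6):
            k=(abs(Q[...,0]-x)<3)&(abs(Q[...,1]-y0)<8)&(C[...,2]<.09)
            if k.sum()>3: print(x,round(float(np.percentile(C[...,2][k],95))*1000,1),end='; ')
        print()
    print('pics/hm_%s_%d.png'%(n,int(st()['clock']*100)))
E
python3 hm.py side wrist; ls -t pics|head -2
```

```text
t14.33 [586.1  87.5 204. ] yaw 9.84 tilt [-2.6  0.3] F [ 0.3  0.6 -2.5] [ 0.03 -0.06  0.03]
side lane 28
-78 44.3; -72 46.8; -66 49.3; -60 49.2; -54 48.0; -42 45.9; -36 48.7; -30 50.3; -24 48.6; -18 46.8; -12 41.3; -6 46.4; 0 49.7; 6 50.4; 12 48.2; 18 44.8; 24 41.9; 30 47.5; 36 49.3; 42 48.9; 48 46.7; 54 41.6; 60 39.8; 66 37.8; 78 39.8; 
side lane -28
-78 40.7; -66 21.1; -60 21.0; -54 21.7; -48 38.5; -42 45.0; -36 51.4; -30 55.6; -24 55.0; -18 53.5; -12 51.6; -6 49.9; 0 52.6; 6 54.6; 12 54.1; 18 60.8; 24 71.6; 30 74.1; 36 75.4; 42 74.6; 48 72.0; 54 52.9; 60 54.3; 66 54.0; 72 53.1; 
pics/hm_side_1438.png
wrist lane 28
-54 47.1; -48 43.1; -42 46.1; -36 48.4; -30 49.6; -24 49.5; -18 47.3; -12 42.4; -6 46.8; 0 48.9; 6 49.8; 12 49.2; 18 46.2; 24 42.9; 30 47.7; 36 49.8; 42 49.9; 48 48.5; 54 44.9; 60 39.6; 66 38.8; 72 16.1; 78 40.8; 
wrist lane -28
66 55.1; 72 53.9; 78 49.9; 
pics/hm_wrist_1443.png
hm_wrist_1438.png
hm_side_1433.png
```

Lane a is level: tops at 49.3, 50, 50 and 49.9 mm, board down about 4.5 mm. Now lane b.

```bash
python3 s.py
python3 -m inch '[{"translation":[0,0,-0.016],"turn":[0,0,0],"jaw":1},{"translation":[0,0,-0.016],"turn":[0,0,0],"jaw":1},{"translation":[0,0,-0.014],"turn":[0,0,0],"jaw":1},{"translation":[0,0,0],"turn":[0,0,0],"jaw":1},{"translation":[0,0,0],"turn":[0,0,0],"jaw":1},{"translation":[0,0,0],"turn":[0,0,0],"jaw":1}]' >/dev/null; python3 s.py
```

```text
t14.43 [586.5  87.6 204.3] yaw 9.86 tilt [-1.5  0.2] F [-0.1  0.4 -3.5] [0.02 0.01 0.02]
t14.93 [587.9  87.1 168.1] yaw 9.83 tilt [ 0.6 -0. ] F [-0.1 -0.9 -2.5] [-0.   -0.03  0.03]
```

```bash

python3 -m inch '[{"translation":[0,0,-0.00125],"turn":[0,0,0],"jaw":1},{"translation":[0,0,-0.00125],"turn":[0,0,0],"jaw":1},{"translation":[0,0,-0.00125],"turn":[0,0,0],"jaw":1},{"translation":[0,0,-0.00125],"turn":[0,0,0],"jaw":1}]' >/dev/null; python3 s.py
python3 -m inch '[{"translation":[0,0,-0.00125],"turn":[0,0,0],"jaw":1},{"translation":[0,0,-0.00125],"turn":[0,0,0],"jaw":1}]' >/dev/null; python3 s.py
python3 -m inch '[{"translation":[0,0,-0.00125],"turn":[0,0,0],"jaw":1},{"translation":[0,0,-0.00125],"turn":[0,0,0],"jaw":1}]' >/dev/null; python3 s.py
```

```text
t15.27 [587.8  87.  164.1] yaw 9.81 tilt [ 0.6 -0. ] F [-0.7  0.3 -2.4] [-0.06 -0.03  0.07]
t15.43 [587.7  87.  161.9] yaw 9.81 tilt [0.3 0.1] F [-0.4 -0.6  2.7] [ 0.09  0.12 -0.01]
t15.60 [588.2  87.  161.1] yaw 9.82 tilt [ 1.6 -0. ] F [-1.3 -0.6  7.4] [0.07 0.34 0.04]
```

```bash

python3 -m inch '[{"translation":[0,0,-0.00125],"turn":[0,0,0],"jaw":1},{"translation":[0,0,-0.00125],"turn":[0,0,0],"jaw":1}]' >/dev/null; python3 s.py
python3 -m inch '[{"translation":[0,0,-0.00125],"turn":[0,0,0],"jaw":1},{"translation":[0,0,-0.00125],"turn":[0,0,0],"jaw":1}]' >/dev/null; python3 s.py
python3 -m inch '[{"translation":[0,0,-0.00125],"turn":[0,0,0],"jaw":1},{"translation":[0,0,-0.00125],"turn":[0,0,0],"jaw":1}]' >/dev/null; python3 s.py
```

```text
t15.77 [588.9  87.  159.7] yaw 9.81 tilt [3.7 0.1] F [-1.7  0.7  7.6] [0.09 0.24 0.03]
t15.93 [589.1  87.  157.8] yaw 9.82 tilt [ 4.1 -0. ] F [-1.6  0.4  7.3] [ 0.06  0.19 -0.01]
t16.10 [589.   87.  155.7] yaw 9.82 tilt [ 3.8 -0.1] F [-0.6  0.5  4.9] [-0.02  0.13  0.01]
```

```bash

python3 -m inch '[{"translation":[0,0,-0.00125],"turn":[0,0,0],"jaw":1},{"translation":[0,0,-0.00125],"turn":[0,0,0],"jaw":1},{"translation":[0,0,-0.00125],"turn":[0,0,0],"jaw":1},{"translation":[0,0,-0.00125],"turn":[0,0,0],"jaw":1}]' >/dev/null; python3 s.py
python3 -m inch '[{"translation":[0,0,-0.00125],"turn":[0,0,0],"jaw":1},{"translation":[0,0,-0.00125],"turn":[0,0,0],"jaw":1},{"translation":[0,0,-0.00125],"turn":[0,0,0],"jaw":1}]' >/dev/null; python3 s.py
python3 -m inch '[{"translation":[0,0,-0.00125],"turn":[0,0,0],"jaw":1},{"translation":[0,0,-0.00125],"turn":[0,0,0],"jaw":1},{"translation":[0,0,-0.00125],"turn":[0,0,0],"jaw":1}]' >/dev/null; python3 s.py
```

```text
t16.43 [587.9  87.  150.1] yaw 9.82 tilt [ 0.8 -0.1] F [-0.7 -0.8  1.6] [-0.03  0.11 -0.03]
t16.68 [587.3  87.  146.2] yaw 9.81 tilt [-1.   0.1] F [-0.1  0.8 -0.9] [-0.04  0.1   0.02]
t16.93 [587.4  87.  143.3] yaw 9.81 tilt [-0.8  0.1] F [ 0.2  0.9 -0.7] [-0.01  0.1  -0.03]
```

```bash

python3 -m inch '[{"translation":[0,0,-0.0006],"turn":[0,0,0],"jaw":1},{"translation":[0,0,-0.0006],"turn":[0,0,0],"jaw":1}]' >/dev/null; python3 s.py
python3 -m inch '[{"translation":[0,0,-0.0006],"turn":[0,0,0],"jaw":1},{"translation":[0,0,-0.0006],"turn":[0,0,0],"jaw":1}]' >/dev/null; python3 s.py
python3 -m inch '[{"translation":[0,0,-0.0006],"turn":[0,0,0],"jaw":1},{"translation":[0,0,-0.0006],"turn":[0,0,0],"jaw":1}]' >/dev/null; python3 s.py
```

```text
t17.10 [587.4  87.  142.5] yaw 9.82 tilt [-0.6  0.1] F [-0.1 -0.1 -1.8] [-0.    0.06 -0.02]
t17.27 [587.6  87.  141.8] yaw 9.81 tilt [-0.1  0.1] F [-0.7 -0.5 -1.7] [-0.03  0.06  0.  ]
t17.43 [587.6  87.  140.9] yaw 9.82 tilt [-0.1  0. ] F [ 0.  -0.6 -1.2] [-0.02  0.12 -0.02]
```

```bash

python3 -m inch '[{"translation":[0,0,-0.0006],"turn":[0,0,0],"jaw":1},{"translation":[0,0,-0.0006],"turn":[0,0,0],"jaw":1}]' >/dev/null; python3 s.py
python3 -m inch '[{"translation":[0,0,-0.0006],"turn":[0,0,0],"jaw":1}]' >/dev/null; python3 s.py
python3 -m inch '[{"translation":[0,0,-0.0006],"turn":[0,0,0],"jaw":1}]' >/dev/null; python3 s.py
```

```text
t17.60 [587.6  87.  139.9] yaw 9.81 tilt [-0.  0.] F [-0.2 -0.2 -2.8] [-0.02  0.03  0.01]
t17.68 [587.6  87.  139.4] yaw 9.82 tilt [-0.1 -0. ] F [ 0.2  0.1 -1. ] [-0.01  0.04  0.05]
t17.77 [587.6  87.  138.9] yaw 9.82 tilt [-0.1 -0. ] F [-0.9  0.9  1.4] [-0.    0.15  0.06]
```

```bash

python3 -m inch '[{"translation":[0,0,-0.0006],"turn":[0,0,0],"jaw":1}]' >/dev/null; python3 s.py
python3 -m inch '[{"translation":[0,0,-0.0006],"turn":[0,0,0],"jaw":1}]' >/dev/null; python3 s.py
python3 -m inch '[{"translation":[0,0,-0.0006],"turn":[0,0,0],"jaw":1}]' >/dev/null; python3 s.py
```

```text
t17.85 [587.7  87.  138.9] yaw 9.82 tilt [ 0.1 -0. ] F [-0.7 -0.5  4.3] [-0.03  0.32  0.06]
t17.93 [587.7  87.  138.8] yaw 9.82 tilt [ 0.2 -0.1] F [-2.3 -0.5  7.1] [ 0.01  0.51 -0.04]
t18.02 [587.7  87.  138.7] yaw 9.82 tilt [ 0.4 -0.1] F [-2.7  0.1  8.4] [-0.02  0.6  -0.02]
```

```bash

python3 -m inch '[{"translation":[0,0,-0.0005],"turn":[0,0,0],"jaw":1}]' >/dev/null; python3 s.py
python3 -m inch '[{"translation":[0,0,-0.0005],"turn":[0,0,0],"jaw":1}]' >/dev/null; python3 s.py
python3 -m inch '[{"translation":[0,0,-0.0005],"turn":[0,0,0],"jaw":1}]' >/dev/null; python3 s.py
```

```text
t18.10 [587.7  87.  138.5] yaw 9.82 tilt [ 0.5 -0.1] F [-3.2  0.3  9. ] [-0.02  0.56 -0.05]
t18.18 [587.7  87.  138.2] yaw 9.82 tilt [ 0.6 -0.1] F [-2.4 -0.8  7.6] [ 0.03  0.58 -0.  ]
t18.27 [587.7  87.  137.8] yaw 9.82 tilt [ 0.7 -0.1] F [-2.9  0.4  8.6] [ 0.04  0.58 -0.08]
```

The board is sliding at about 11 N, so I continue carefully.

```bash

python3 -m inch '[{"translation":[0,0,-0.0005],"turn":[0,0,0],"jaw":1}]' >/dev/null; python3 s.py
python3 -m inch '[{"translation":[0,0,-0.0005],"turn":[0,0,0],"jaw":1}]' >/dev/null; python3 s.py
python3 -m inch '[{"translation":[0,0,-0.0005],"turn":[0,0,0],"jaw":1}]' >/dev/null; python3 s.py
python3 -m inch '[{"translation":[0,0,-0.0005],"turn":[0,0,0],"jaw":1}]' >/dev/null; python3 s.py
```

```text
t18.35 [587.7  87.  137.4] yaw 9.83 tilt [ 0.6 -0.1] F [-2.7 -0.5  8. ] [ 0.03  0.59 -0.03]
t18.43 [587.7  87.  137. ] yaw 9.82 tilt [ 0.6 -0.1] F [-2.   0.6  7.9] [ 0.03  0.59 -0.02]
t18.52 [587.7  87.  136.6] yaw 9.82 tilt [ 0.7 -0.1] F [-2.9  0.   8.6] [ 0.04  0.53 -0.01]
t18.60 [587.7  87.  136.3] yaw 9.82 tilt [ 0.7 -0.1] F [-2.9  0.   8.6] [ 0.    0.59 -0.01]
```

```bash

python3 -m inch '[{"translation":[0,0,-0.0005],"turn":[0,0,0],"jaw":1},{"translation":[0,0,-0.0005],"turn":[0,0,0],"jaw":1}]' >/dev/null; python3 s.py
python3 -m inch '[{"translation":[0,0,-0.0005],"turn":[0,0,0],"jaw":1},{"translation":[0,0,-0.0005],"turn":[0,0,0],"jaw":1}]' >/dev/null; python3 s.py
python3 -m inch '[{"translation":[0,0,-0.0005],"turn":[0,0,0],"jaw":1},{"translation":[0,0,-0.0005],"turn":[0,0,0],"jaw":1}]' >/dev/null; python3 s.py
```

```text
t18.77 [587.7  87.  135.5] yaw 9.82 tilt [ 0.7 -0.1] F [-2.8 -0.4  8.6] [-0.02  0.56  0.04]
t18.93 [587.7  87.  134.6] yaw 9.82 tilt [ 0.7 -0.1] F [-3.2  1.   7.6] [-0.07  0.63 -0.01]
t19.10 [587.7  87.  134.3] yaw 9.82 tilt [ 0.8 -0.2] F [-4.4 -0.6 12.2] [-0.    0.81 -0.03]
```

Bottomed at about 134.3 mm. I trim to 18 N.

```bash

python3 -m inch '[{"translation":[0,0,-0.0002],"turn":[0,0,0],"jaw":1}]' >/dev/null; python3 s.py
python3 -m inch '[{"translation":[0,0,0],"turn":[0,0,0],"jaw":1}]' >/dev/null; python3 s.py
python3 -m inch '[{"translation":[0,0,0],"turn":[0,0,0],"jaw":1}]' >/dev/null; python3 s.py
```

```text
t19.18 [587.8  87.  134.3] yaw 9.82 tilt [ 0.9 -0.2] F [-3.4 -0.2 13. ] [0.01 0.75 0.05]
t19.27 [587.7  87.  134.3] yaw 9.82 tilt [ 0.9 -0.2] F [-3.7 -0.7 10.9] [-0.    0.76 -0.04]
t19.35 [587.7  87.  134.3] yaw 9.82 tilt [ 0.9 -0.2] F [-4.2 -1.4 10.6] [0.   0.75 0.04]
```

```bash

python3 -m inch '[{"translation":[0,0,-0.0004],"turn":[0,0,0],"jaw":1}]' >/dev/null; python3 s.py
python3 -m inch '[{"translation":[0,0,-0.0002],"turn":[0,0,0],"jaw":1}]' >/dev/null; python3 s.py
python3 -m inch '[{"translation":[0,0,0],"turn":[0,0,0],"jaw":1}]' >/dev/null; python3 s.py
python3 -m inch '[{"translation":[0,0,0],"turn":[0,0,0],"jaw":1}]' >/dev/null; python3 s.py
```

```text
t19.43 [587.8  87.  134.3] yaw 9.83 tilt [ 1.1 -0.2] F [-4.5 -0.4 15. ] [0.03 0.91 0.03]
t19.52 [587.8  87.  134.2] yaw 9.83 tilt [ 1.1 -0.2] F [-4.2 -0.1 14.3] [-0.06  0.93 -0.03]
t19.60 [587.8  87.  134.2] yaw 9.83 tilt [ 1.1 -0.2] F [-4.  -0.3 14.4] [-0.04  0.92 -0.07]
t19.68 [587.8  87.  134.2] yaw 9.83 tilt [ 1.1 -0.2] F [-3.3  0.4 14.1] [0.01 0.87 0.01]
```

```bash

python3 -m inch '[{"translation":[0,0,-0.0001],"turn":[0,0,0],"jaw":1},{"translation":[0,0,0],"turn":[0,0,0],"jaw":1},{"translation":[0,0,0],"turn":[0,0,0],"jaw":1}]' >/dev/null; python3 s.py
python3 -m inch '[{"translation":[0,0,0],"turn":[0,0,0],"jaw":1},{"translation":[0,0,0],"turn":[0,0,0],"jaw":1},{"translation":[0,0,0],"turn":[0,0,0],"jaw":1}]' >/dev/null; python3 s.py
python3 -c "
from h import *
im=grab('wrist','wrist6.png')"
```

```text
t19.93 [587.8  87.  134.2] yaw 9.83 tilt [ 1.1 -0.2] F [-4.6  0.1 14.8] [-0.02  0.95 -0.02]
t20.18 [587.7  87.  134.2] yaw 9.82 tilt [ 1.1 -0.2] F [-3.5 -1.  15.8] [-0.06  0.91 -0.02]
```

View pics/wrist6.png

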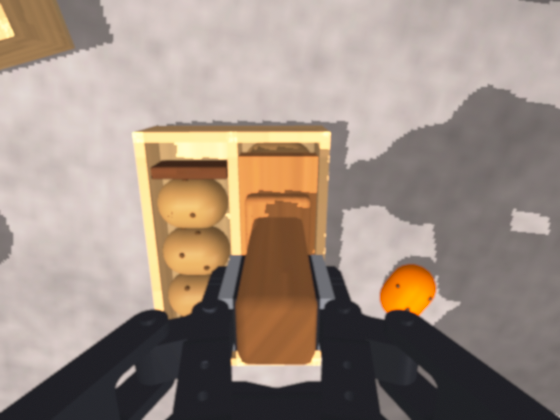

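A steady push of about 17.5 N was held for 0.6 s. The view shows the foot in lane b at columns 238-320, flush. I lift, move partway to the mat and check both lanes.

```bash

python3 -m inch '[{"translation":[0,0,0.006],"turn":[0,0,0],"jaw":1},{"translation":[0,0,0.02],"turn":[0,0,0],"jaw":1},{"translation":[0,0,0.03],"turn":[0,0,0],"jaw":1},{"translation":[0,0,0.03],"turn":[0,0,0],"jaw":1},{"translation":[-0.015,-0.046,0],"turn":[0,0,0],"jaw":1},{"translation":[-0.015,-0.046,0],"turn":[0,0,0],"jaw":1},{"translation":[-0.015,-0.046,0],"turn":[0,0,0],"jaw":1},{"translation":[0,0,0],"turn":[0,0,0],"jaw":1},{"translation":[0,0,0],"turn":[0,0,0],"jaw":1},{"translation":[0,0,0],"turn":[0,0,0],"jaw":1}]' >/dev/null; python3 s.py
python3 hm.py side wrist scene; ls -t pics|head -2
```

```text
t21.07 [551.7 -23.5 200.2] yaw 9.74 tilt [0.  0.6] F [ 0.8  0.3 -2.1] [-0.04 -0.   -0.  ]
side lane 28
-78 43.6; -72 47.1; -66 49.7; -60 49.5; -54 47.6; -48 41.6; -42 44.5; -36 48.4; -30 49.2; -24 49.0; -18 46.9; -12 40.8; -6 46.6; 0 48.8; 6 49.3; 12 48.2; 18 45.3; 24 42.0; 30 47.3; 36 49.4; 42 49.7; 48 47.8; 60 38.7; 66 37.8; 78 39.1; 
side lane -28
-78 39.6; -66 37.3; -60 39.2; -54 43.5; -48 46.2; -42 48.5; -36 50.0; -30 47.8; -24 41.7; -18 44.1; -12 47.3; -6 48.0; 0 47.5; 6 44.3; 12 40.7; 18 43.4; 24 46.7; 30 47.4; 36 48.2; 42 43.5; 48 41.1; 54 45.5; 60 47.6; 66 47.3; 72 46.5; 78 41.1; 
pics/hm_side_2111.png
wrist lane 28
-78 42.7; -72 47.7; -66 49.5; -60 49.6; -54 48.2; -48 45.0; -42 45.4; -36 48.3; -30 49.8; -24 49.3; -18 47.6; -12 42.8; -6 46.7; 0 49.3; 6 49.8; 12 49.3; 18 46.0; 24 42.4; 30 47.4; 36 49.4; 42 49.9; 48 48.4; 54 44.8; 60 39.5; 66 38.9; 72 16.1; 78 38.8; 
wrist lane -28
-78 40.5; -72 14.5; -60 39.5; -54 41.8; -48 47.6; -42 49.4; -36 49.3; -30 48.3; -24 44.1; -18 43.0; -12 46.7; -6 48.2; 0 47.8; 6 45.9; 12 41.4; 18 45.1; 24 47.4; 30 48.2; 36 47.4; 42 44.5; 48 41.6; 54 46.1; 60 47.9; 66 48.1; 72 46.7; 78 42.6; 
pics/hm_wrist_2116.png
scene lane 28
-72 50.7; -66 51.4; -60 50.7; -54 48.6; -48 43.3; -42 45.6; -36 50.3; -30 51.5; -24 50.8; -18 47.0; -12 43.5; -6 46.6; 0 51.2; 6 51.9; 12 49.5; 18 45.3; 24 45.9; 30 48.7; 36 50.4; 42 51.2; 48 49.9; 54 43.2; 60 41.4; 66 38.5; 72 18.1; 
scene lane -28
-60 39.9; -54 43.3; -48 48.2; -42 50.0; -36 52.2; -30 49.3; -24 43.7; -12 48.2; -6 50.5; 0 50.1; 6 46.1; 12 39.6; 18 46.4; 24 48.9; 30 49.6; 36 49.8; 42 44.6; 48 43.6; 54 48.6; 60 49.4; 66 50.2; 72 48.5; 78 44.2; 
pics/hm_scene_2121.png
hm_scene_2116.png
hm_wrist_2111.png
```

Both lanes are within tolerance. Lane a tops are 49.8 mm; lane b tops are 48.1, 48.2 and 48.1, but b4 reads 1.3-2 mm higher (limit 3.5). There's ample time, so I press once more over b3/b4 for margin.

```bash

python3 -m inch '[{"translation":[-0.008,0.042,0],"turn":[0,0,0],"jaw":1},{"translation":[-0.008,0.042,0],"turn":[0,0,0],"jaw":1},{"translation":[-0.008,0.042,0],"turn":[0,0,0],"jaw":1},{"translation":[0,0,0],"turn":[0,0,0],"jaw":1},{"translation":[0,0,-0.02],"turn":[0,0,0],"jaw":1},{"translation":[0,0,-0.02],"turn":[0,0,0],"jaw":1},{"translation":[0,0,-0.02],"turn":[0,0,0],"jaw":1},{"translation":[0,0,-0.012],"turn":[0,0,0],"jaw":1},{"translation":[0,0,0],"turn":[0,0,0],"jaw":1},{"translation":[0,0,0],"turn":[0,0,0],"jaw":1},{"translation":[0,0,0],"turn":[0,0,0],"jaw":1},{"translation":[0,0,0],"turn":[0,0,0],"jaw":1}]' >/dev/null; python3 s.py
```

```text
t22.22 [533.2  77.4 143.7] yaw 9.82 tilt [ 2.1 -0.1] F [ 0.2 -0.3 -2.6] [ 0.04 -0.01 -0.  ]
```

```bash

python3 -m inch '[{"translation":[0,0,-0.00125],"turn":[0,0,0],"jaw":1},{"translation":[0,0,-0.00125],"turn":[0,0,0],"jaw":1},{"translation":[0,0,-0.00125],"turn":[0,0,0],"jaw":1},{"translation":[0,0,-0.00125],"turn":[0,0,0],"jaw":1},{"translation":[0,0,-0.00125],"turn":[0,0,0],"jaw":1}]' >/dev/null; python3 s.py
python3 -m inch '[{"translation":[0,0,-0.00125],"turn":[0,0,0],"jaw":1},{"translation":[0,0,-0.00125],"turn":[0,0,0],"jaw":1}]' >/dev/null; python3 s.py
python3 -m inch '[{"translation":[0,0,-0.0006],"turn":[0,0,0],"jaw":1},{"translation":[0,0,0],"turn":[0,0,0],"jaw":1}]' >/dev/null; python3 s.py
```

```text
t22.63 [532.4  77.3 137.8] yaw 9.81 tilt [ 0.1 -0. ] F [-0.6  0.4 -1.4] [0.04 0.02 0.03]
t22.80 [532.4  77.4 135.7] yaw 9.81 tilt [-0.1  0. ] F [-0.1 -0.1 -2.4] [ 0.04 -0.01 -0.  ]
t22.97 [532.5  77.4 135.3] yaw 9.81 tilt [0. 0.] F [ 0.5  0.4 -2. ] [ 0.07 -0.02  0.05]
```

```bash

python3 -m inch '[{"translation":[0,0,-0.0008],"turn":[0,0,0],"jaw":1}]' >/dev/null; python3 s.py
python3 -m inch '[{"translation":[0,0,-0.0008],"turn":[0,0,0],"jaw":1}]' >/dev/null; python3 s.py
python3 -m inch '[{"translation":[0,0,-0.0006],"turn":[0,0,0],"jaw":1}]' >/dev/null; python3 s.py
python3 -m inch '[{"translation":[0,0,-0.0005],"turn":[0,0,0],"jaw":1}]' >/dev/null; python3 s.py
```

```text
t23.05 [532.6  77.4 134.8] yaw 9.81 tilt [0.3 0. ] F [ 0.7  0.5 -2.3] [ 0.01 -0.11 -0.04]
t23.13 [532.7  77.4 134.3] yaw 9.82 tilt [ 0.7 -0. ] F [-1.1  0.5  6.5] [ 0.06  0.13 -0.02]
t23.22 [532.7  77.4 134.3] yaw 9.82 tilt [ 0.8 -0.1] F [-1.5  0.8  7. ] [0.03 0.31 0.05]
t23.30 [532.8  77.4 134.3] yaw 9.82 tilt [ 1.  -0.1] F [-1.5 -0.2  9.9] [0.01 0.38 0.05]
```

```bash

python3 -m inch '[{"translation":[0,0,-0.0005],"turn":[0,0,0],"jaw":1}]' >/dev/null; python3 s.py
python3 -m inch '[{"translation":[0,0,-0.0003],"turn":[0,0,0],"jaw":1}]' >/dev/null; python3 s.py
python3 -m inch '[{"translation":[0,0,0],"turn":[0,0,0],"jaw":1}]' >/dev/null; python3 s.py
```

```text
t23.38 [532.8  77.4 134.2] yaw 9.83 tilt [ 1.3 -0.1] F [-2.5  0.5 11.6] [0.02 0.52 0.02]
t23.47 [532.8  77.4 134.2] yaw 9.83 tilt [ 1.5 -0.2] F [-3.3 -0.2 11.1] [0.02 0.52 0.04]
t23.55 [532.8  77.4 134.2] yaw 9.83 tilt [ 1.5 -0.2] F [-1.1  0.1  9.8] [0.06 0.47 0.03]
```

```bash

python3 -m inch '[{"translation":[0,0,-0.0006],"turn":[0,0,0],"jaw":1}]' >/dev/null; python3 s.py
python3 -m inch '[{"translation":[0,0,-0.0002],"turn":[0,0,0],"jaw":1},{"translation":[0,0,0],"turn":[0,0,0],"jaw":1}]' >/dev/null; python3 s.py
python3 -m inch '[{"translation":[0,0,-0.0002],"turn":[0,0,0],"jaw":1},{"translation":[0,0,0],"turn":[0,0,0],"jaw":1}]' >/dev/null; python3 s.py
```

```text
t23.63 [532.9  77.4 134.1] yaw 9.83 tilt [ 1.8 -0.2] F [-3.3 -0.1 17.3] [-0.01  0.71  0.08]
t23.80 [532.9  77.4 134.2] yaw 9.83 tilt [ 1.9 -0.2] F [-3.2 -0.  14.2] [0.07 0.58 0.02]
t23.97 [532.9  77.4 134.2] yaw 9.83 tilt [ 2.1 -0.2] F [-2.5  0.5 14.6] [0.06 0.69 0.07]
```

```bash

python3 -m inch '[{"translation":[0,0,0],"turn":[0,0,0],"jaw":1},{"translation":[0,0,0],"turn":[0,0,0],"jaw":1},{"translation":[0,0,0],"turn":[0,0,0],"jaw":1},{"translation":[0,0,0],"turn":[0,0,0],"jaw":1},{"translation":[0,0,0],"turn":[0,0,0],"jaw":1}]' >/dev/null; python3 s.py
python3 -m inch '[{"translation":[0,0,0.006],"turn":[0,0,0],"jaw":1},{"translation":[0,0,0.02],"turn":[0,0,0],"jaw":1},{"translation":[0,0,0.03],"turn":[0,0,0],"jaw":1},{"translation":[0,0,0.03],"turn":[0,0,0],"jaw":1},{"translation":[0.008,-0.042,0],"turn":[0,0,0],"jaw":1},{"translation":[0.008,-0.042,0],"turn":[0,0,0],"jaw":1},{"translation":[0.008,-0.042,0],"turn":[0,0,0],"jaw":1},{"translation":[0,0,0],"turn":[0,0,0],"jaw":1},{"translation":[0,0,0],"turn":[0,0,0],"jaw":1},{"translation":[0,0,0],"turn":[0,0,0],"jaw":1},{"translation":[0,0,0],"turn":[0,0,0],"jaw":1}]' >/dev/null; python3 s.py
python3 hm.py wrist side; ls -t pics|head -2
```

```text
t24.38 [532.9  77.4 134.2] yaw 9.83 tilt [ 2.1 -0.2] F [-2.6 -0.6 14.1] [0.07 0.65 0.03]
t25.30 [550.8 -22.4 200.1] yaw 9.85 tilt [-1.8  0.8] F [ 0.3 -0.5 -2.6] [ 0.01  0.03 -0.02]
wrist lane 28
-78 42.0; -72 47.5; -66 49.9; -60 49.8; -54 48.3; -48 44.7; -42 46.0; -36 48.5; -30 49.8; -24 49.6; -18 47.6; -12 42.6; -6 46.4; 0 49.2; 6 50.1; 12 49.3; 18 46.2; 24 42.9; 30 47.6; 36 50.0; 42 50.0; 48 48.3; 54 44.7; 60 39.5; 66 39.4; 72 16.1; 78 38.9; 
wrist lane -28
-78 40.6; -72 14.7; -60 39.4; -54 40.6; -48 46.3; -42 47.6; -36 47.8; -30 46.6; -24 42.9; -18 43.1; -12 47.0; -6 48.3; 0 48.0; 6 46.1; 12 40.7; 18 44.8; 24 47.6; 30 48.2; 36 47.5; 42 44.2; 48 41.2; 54 46.0; 60 47.8; 66 48.1; 72 46.9; 78 42.3; 
pics/hm_wrist_2535.png
side lane 28
-78 43.5; -72 47.6; -66 49.4; -60 49.5; -54 48.1; -48 42.7; -42 43.8; -36 47.8; -30 49.2; -24 49.8; -18 46.7; -12 41.7; -6 46.3; 0 48.7; 6 49.4; 12 48.3; 18 45.4; 24 42.4; 30 47.1; 36 48.8; 42 49.5; 48 48.0; 60 39.4; 66 37.2; 78 41.0; 
side lane -28
-78 42.0; -66 36.4; -60 39.2; -54 39.7; -48 45.3; -42 47.4; -36 47.4; -30 45.6; -24 42.1; -18 42.6; -12 47.1; -6 47.5; 0 47.4; 6 45.4; 12 39.5; 18 44.6; 24 47.8; 30 48.4; 36 46.3; 42 43.6; 48 41.4; 54 46.2; 60 48.4; 66 48.0; 72 45.4; 78 40.6; 
pics/hm_side_2540.png
hm_side_2535.png
hm_wrist_2530.png
```

All eight are now level: lane a tops 49.8-50.0 mm, lane b tops 47.8-48.3 mm. I return to above the mat centre (552.4,-245.7), turning to the mat's yaw.

```bash

python3 -m inch '[{"translation":[0,-0.0397,0],"turn":[0,0,0.0036],"jaw":1},{"translation":[0,-0.0397,0],"turn":[0,0,0.0036],"jaw":1},{"translation":[0,-0.0397,0],"turn":[0,0,0.0036],"jaw":1},{"translation":[0,-0.0397,0],"turn":[0,0,0.0036],"jaw":1},{"translation":[0,-0.0397,0],"turn":[0,0,0.0036],"jaw":1},{"translation":[0,-0.0397,0],"turn":[0,0,0.0036],"jaw":1},{"translation":[0,-0.0397,0],"turn":[0,0,0.0036],"jaw":1},{"translation":[0,0,0],"turn":[0,0,0],"jaw":1},{"translation":[0,0,0],"turn":[0,0,0],"jaw":1},{"translation":[0,0,0],"turn":[0,0,0],"jaw":1},{"translation":[0,0,0],"turn":[0,0,0],"jaw":1},{"translation":[0,0,0],"turn":[0,0,0],"jaw":1}]' >/dev/null; python3 s.py
python3 w.py wrist7.png .001,.009
python3 -c "
from h import *
b=grab('side','side3.png')"
```

```text
t26.40 [ 551.5 -243.9  200.4] yaw 12.20 tilt [-0.8  0.8] F [-0.   0.7 -2.7] [ 0.01 -0.03  0.02]
[ 0.5516 -0.2442  0.2005] [[0.977, 0.211, -0.0], [0.211, -0.977, 0.0], [-0.0, -0.001, -1.0]] 26.45 [ 0.69303426 -0.26726542 -2.80080495] [ 0.02287313 -0.01433593 -0.04990075]
.001,.009 [ 227  105  105  140 6470] [ 551.9 -245.6] [132.5  92. ] 12.2 z 6.4
```

View pics/wrist7.png

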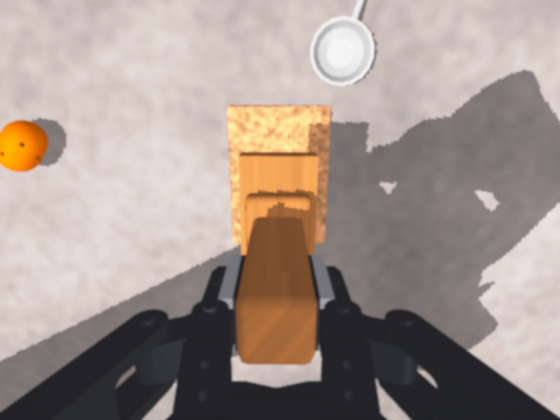

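View pics/side3.png

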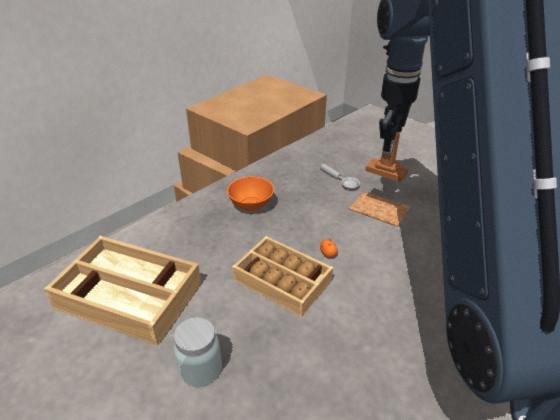

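The foot is over the mat, aligned (mat at columns 228-331, foot 240-318), and the side view shows level rows. I lower.

```bash

python3 -m inch '[{"translation":[0.0005,-0.001,-0.022],"turn":[0,0,0],"jaw":1},{"translation":[0,0,-0.025],"turn":[0,0,0],"jaw":1},{"translation":[0,0,-0.025],"turn":[0,0,0],"jaw":1},{"translation":[0,0,-0.025],"turn":[0,0,0],"jaw":1},{"translation":[0,0,-0.02],"turn":[0,0,0],"jaw":1},{"translation":[0,0,-0.007],"turn":[0,0,0],"jaw":1},{"translation":[0,0,0],"turn":[0,0,0],"jaw":1},{"translation":[0,0,0],"turn":[0,0,0],"jaw":1},{"translation":[0,0,0],"turn":[0,0,0],"jaw":1}]' >/dev/null; python3 s.py
python3 -m inch '[{"translation":[0,0,-0.00125],"turn":[0,0,0],"jaw":1},{"translation":[0,0,-0.00125],"turn":[0,0,0],"jaw":1},{"translation":[0,0,-0.00125],"turn":[0,0,0],"jaw":1},{"translation":[0,0,0],"turn":[0,0,0],"jaw":1}]' >/dev/null; python3 s.py
```

```text
t27.25 [ 552.9 -246.9  102.6] yaw 12.11 tilt [ 2.  -1.4] F [ 0.3 -1.  -1.7] [0.01 0.01 0.03]
t27.58 [ 552.  -246.6   98.6] yaw 12.08 tilt [ 0.3 -0.2] F [ 0.3 -0.4 -3. ] [0.02 0.02 0.02]
```

```bash

python3 -m inch '[{"translation":[0,0,-0.00125],"turn":[0,0,0],"jaw":1},{"translation":[0,0,-0.00125],"turn":[0,0,0],"jaw":1},{"translation":[0,0,-0.00125],"turn":[0,0,0],"jaw":1},{"translation":[0,0,-0.00125],"turn":[0,0,0],"jaw":1},{"translation":[0,0,0],"turn":[0,0,0],"jaw":1}]' >/dev/null; python3 s.py
python3 -m inch '[{"translation":[0,0,-0.00125],"turn":[0,0,0],"jaw":1},{"translation":[0,0,0],"turn":[0,0,0],"jaw":1}]' >/dev/null; python3 s.py
python3 -m inch '[{"translation":[0,0,-0.00125],"turn":[0,0,0],"jaw":1},{"translation":[0,0,0],"turn":[0,0,0],"jaw":1}]' >/dev/null; python3 s.py
```

```text
t28.00 [ 551.9 -246.4   94. ] yaw 12.08 tilt [-0.5  0.4] F [ 0.5  0.3 -3.2] [-0.    0.01  0.  ]
t28.17 [ 551.9 -246.5   93.9] yaw 12.09 tilt [-0.3  0.1] F [-1.6  0.5  2.3] [0.2  0.21 0.01]
t28.33 [ 551.9 -246.6   93.8] yaw 12.09 tilt [ 0.  -0.1] F [-3.1  1.   7.7] [0.51 0.45 0.04]
```

Seated on the mat at 93.9 mm (as at the pick). I ease the push off slightly, open, and rise.

```bash

python3 -m inch '[{"translation":[0,0,0.0012],"turn":[0,0,0],"jaw":1},{"translation":[0,0,0],"turn":[0,0,0],"jaw":1}]' >/dev/null; python3 s.py
python3 -m inch '[{"translation":[0,0,0],"turn":[0,0,0],"jaw":0.2},{"translation":[0,0,0],"turn":[0,0,0],"jaw":0},{"translation":[0,0,0],"turn":[0,0,0],"jaw":-0.4},{"translation":[0,0,0],"turn":[0,0,0],"jaw":-1},{"translation":[0,0,0],"turn":[0,0,0],"jaw":-1},{"translation":[0,0,0],"turn":[0,0,0],"jaw":-1},{"translation":[0,0,0],"turn":[0,0,0],"jaw":-1},{"translation":[0,0,0],"turn":[0,0,0],"jaw":-1}]'
```

```text
t28.50 [ 552.2 -246.7   93.9] yaw 12.08 tilt [ 0.7 -0.5] F [-1.3  0.5  3. ] [0.24 0.18 0.01]
clock: 29.17
ee_pos: [0.552, -0.2465, 0.0933]
ee_rot: [[0.978, 0.209, -0.0], [0.209, -0.978, 0.0], [-0.0, -0.0, -1.0]]
ft_force: [0.8, 0.1, 0.8]
finger_gap: 1.004
```

```bash

python3 -m inch '[{"translation":[0,0,0.02],"turn":[0,0,0],"jaw":-1},{"translation":[0,0,0.04],"turn":[0,0,0],"jaw":-1},{"translation":[0,0,0.04],"turn":[0,0,0],"jaw":-1},{"translation":[0,0,0.04],"turn":[0,0,0],"jaw":-1},{"translation":[0,0,0.04],"turn":[0,0,0],"jaw":-1},{"translation":[0,0,0.04],"turn":[0,0,0],"jaw":-1},{"translation":[0,0,0],"turn":[0,0,0],"jaw":-1},{"translation":[0,0,0],"turn":[0,0,0],"jaw":-1},{"translation":[0,0,0],"turn":[0,0,0],"jaw":-1},{"translation":[0,0,0],"turn":[0,0,0],"jaw":-1}]' >/dev/null; python3 s.py
python3 w.py wrist8.png .001,.010 .015,.023 .105,.13
python3 hm.py side; python3 -c "
from h import *
b=grab('side','side4.png')"
```

```text
t30.00 [ 551.1 -245.9  267.6] yaw 12.08 tilt [-3.   2.1] F [ 0.   0.4 -0.3] [ 0.03 -0.02 -0.01]
[ 0.5511 -0.2459  0.2674] [[0.978, 0.209, -0.003], [0.209, -0.978, 0.002], [-0.003, -0.003, -1.0]] 30.05 [ 0.1273372  -0.90110198 -0.53497473] [-0.03926809 -0.00599394 -0.0213244 ]
.001,.010 [ 234  101   87  118 6071] [ 552.3 -245.4] [131.7  91.9] 12.2 z 6.4
.015,.023 [ 257  123   43   85 1364] [ 551.7 -246.7] [90.6 44. ] 12.0 z 20.4
.105,.13 [ 262  172   34   34 1104] [ 552.8 -246.7] [26.9 27.4] 11.6 z 112.1
side lane 28
-78 43.3; -72 46.5; -66 49.7; -60 49.5; -54 47.3; -48 42.2; -42 44.8; -36 48.7; -30 48.5; -24 49.9; -18 46.8; -12 40.8; -6 46.6; 0 48.6; 6 49.8; 12 49.1; 18 45.7; 24 42.5; 30 46.6; 36 49.7; 42 48.9; 48 46.8; 60 39.7; 78 37.3; 
side lane -28
-78 39.9; -66 38.9; -60 38.5; -54 39.2; -48 46.1; -42 48.1; -36 47.4; -30 47.6; -24 42.4; -18 42.8; -12 46.3; -6 48.2; 0 45.9; 6 44.9; 12 41.1; 18 43.7; 24 48.1; 30 47.9; 36 47.8; 42 43.2; 48 40.7; 54 46.1; 60 48.0; 66 46.7; 72 45.7; 78 41.9; 
pics/hm_side_3010.png
```

View pics/side4.png

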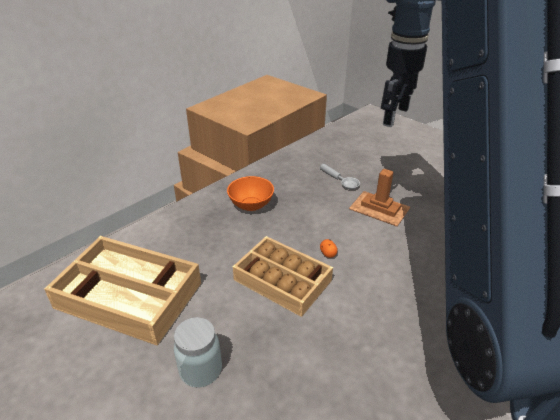

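The tamper stands upright on its mat at (383,195), 1 mm off centre, and the fingers are clear above it. All eight potatoes are level, and the jar, bowl and spoon haven't moved. I hand in the job.

```bash
python3 -c "
from h import *
print(manip.job_done())"
```

```text
the job is handed in; nothing more can be done
None
```

I tamped lane a and then lane b until each board bottomed, stood the tamper back on its mat and handed the job in at about 30 s. No verdict was reported.

- **Final pushes:** each lane ended with a steady push of about 17–17.5 N (wrist reading plus the tamper's weight), held for more than 0.5 s. Just after lane a bottomed, the push briefly reached about 24 N, close to the 25 N limit, and I eased back at once.
- **Second press in lane b:** after lane b's first push, its fourth potato read 1.3–2 mm higher than the rest, still within the limit. I pressed once more over b3 and b4 with about 17 N, and it came level.
- **Potatoes:** lane a tops are at about 50 mm and lane b at about 48 mm, each lane's four even to about 0.5 mm in the wrist view. That puts them about 34 mm above their boards, which are down about 4–6 mm. The scene camera, used only before the second press, read about 2 mm higher, within its calibration.
- **Tamper:** it stands upright, released, about 1 mm from the mat's centre, with the fingers clear above it.
- **Bystanders:** the jar, bowl and teaspoon look unmoved in the side view. I judged that by eye rather than measuring it.

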